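# Clip a carousel onto its spindle

### The arm

A 6-joint arm with a two-finger parallel gripper is mounted at the origin on the work surface. World frame = base frame: x ahead of the robot, y to its left, z up, the work surface at z = 0. Lengths are in m, angles in degrees, forces in N, time in s.
With the tool pointing down it reaches from about 0.3 to 0.75 m from the base axis. Payload 8.5 kg.
Tool frame: the origin (TCP) lies at the very end of the fingers, on their centre line; the grasp point (between the pads) lies 19 mm behind it (env.grip_depth is the z of the grasp point in the tool frame, in m); z points along the fingers, y is the direction in which the jaws open and shut (so a half turn about z gives the same grasp; the last joint's range is limited). The gripper opens to 85 mm and grips with 20 to 120 N. Pads are 22 mm wide; open, the fingers measure 114 mm over their backs; the gripper's body (76 mm by 85 mm) begins 54 mm behind the grasp point. The pads swing forward as they close: fully open they stand 13 mm farther back than shut.
Start: joints at [-85.044, 21.807, 74.336, -0, 83.858, -12.336], TCP at [0.163, -0.525, 0.199] pointing down, gripper open.
Joint ranges: [-178.18, 178.18], [-50.72, 133.34], [12.68, 142.11], [-81.47, 261.47], [9.98, 163.14], [-165.26, 165.26]. Speed limits (degrees/s): [136.94, 136.94, 180, 180, 180, 180].

### API

Orientations are given as a 3x3 rotation matrix whose columns are the frame's x, y, z axes.
In Python, from rig import env gives the robot as it stands.
- The arm moves only by the tool apply_moves, never from a script. Its argument "plan" is a list of rows, each an object of numbers: "tx", "ty", "tz": the shift along the world's x, y, z in mm; "rx", "ry", "rz": the turn, a rotation vector about the world's x, y, z in rad; "jaw": the opening, from -1 (shut) to 1 (fully open). A call has 1 to 12 rows; each row is the pose to reach, as a shift and turn from the pose measured when the call began; what a row does not reach only later rows make up. A row lasts 1/10 s, in which the tool goes at most 50 mm and 8.59 degrees, less where a joint would pass 70% of its speed; a pose out of reach is approached as far as the arm can. A call with a gripper value outside its range is refused whole. The fingers move at their own pace and stop on an object; "grip_force" is the grip in N (left out, the last holds). Time passes only in rows, so rows that repeat a pose let the fingers close. It gives the time, the measured TCP pose, the force and the opening at its end, in the units of the state.
- env.observe(): the state, without advancing time (a new reading comes with each control period).
- env.get_image(name): name is "side" or "top" or "wrist"; returns a dict with "image" (400x640x3 uint8, red, green, blue), "intrinsics" (3x3 intrinsics, pixels), "k1" (the pictures are not rectified: a ray, as slopes to the right and down, at radius r is drawn at 1 + k1 r^2 times it, then the intrinsics apply), "world_from_camera" (4x4, takes a point from camera to world coordinates). Camera axes: x right, y up, looking along -z (the intrinsics and any distortion apply to the point x, -y, -z); pixel columns grow to the right and rows downward; lengths in m; the calibration is good to about 2 mm. A picture is of the moment at which its call begins. There is no depth.
- env.close_job(): hands the job in, once; it reports no verdict.
The state is a dict: "time_s": time; "q": joint angles; "qvel": joint speeds; "joint_efforts": joint torques, N m; "position": TCP position; "tool_rot": TCP orientation; "ft_force": force on the tool from outside, world axes, zero at the start; "wrist_torque": the same for the moment, N m; "grip_width": finger opening in m.
Only numpy, scipy, OpenCV 4.12 (cv2) and the standard library are available. Lean on these libraries where they do the work, as an engineer would, in place of code of your own. Each camera call takes 0.05 s, during which the arm holds its last target.

### The job

Set the blue pipette carousel down over the spindle of the white stand so that it rests fully on the shoulder, then take the green spring clip from its cork rest and push it sideways, lying flat on the hub, into the groove between hub and spindle head until both jaws have snapped round the neck and it is fully home. Lower the carousel rather than dropping it, push the clip gently by feel (never press it on stand or carousel, or the robot on the stand, with more than about 15 N), then let go and leave the other glassware and parts where they stand.

Things in the scene. Friction and masses are not known exactly. Their poses are not given: they have to be found in the camera images.
- stand: Fixed round stand. Origin: centre of its underside, z up. White base 116 mm across, 20 mm high, marked by a black line along its x; grey cone to a flat shoulder 60 mm across at height 40 mm. From it rises the steel spindle, clamped fast in a slot along the stand's x axis, its axis anywhere up to 7 mm either side of the stand's centre (this offset is not reported), and never off the x axis.
- spindle_mid (a point): Point on the stand at its centre, 86.8 mm above the bench, the height of the hub's top face once the carousel is down; the true spindle axis is up to 7 mm from here along the stand's x. Spindle 27 mm across up to 86 mm; dark neck (the groove; spindle_c1 in the rules) 20 mm across, 86 to 96 mm; head 27 mm across, 96 to 102 mm, tapering to 12 mm across at the top, 114 mm high.
- carousel: Loose blue six-spoked wheel, 124 mm across, 8 mm thick, with a grey tubular hub 59 mm across, bore 43 mm (8 mm play all round on the spindle), rising to 46.8 mm above the underside; 150 to 310 g. Origin: centre of its underside, z up. Starts flat on the bench. Grip it across the hub from above. Lowered over the stand's centre it clears the spindle; seated, its origin is 40 mm above the bench.
- clip: Loose green open spring clip, 40 g, 6.5 mm thick, 40 mm wide, lying flat on its cork rest. Origin: centre of the ring opening (on the neck's axis when home), level with the underside; x points out of the open mouth (the way to push it), z up. A flat back bar, inner face at x = -10.3 mm, stops against the neck. Its tab overhangs the rest at the back.
- clip_tab (a point): Point on the clip, at its x = -52 mm, 16 mm above its underside: on the upright thumb tab, the place to grip, closing along the clip's y. The tab is 18 mm long in x, 11 mm wide in y, 26 mm high from the clip's underside.
- clip_mouth (a point): Point on the clip, at its x = +4.5 mm, halfway between the inner lips of the two sprung jaws, which stand 16 mm apart here; the jaws flare outward to x = +18 mm. Spreading them over the 20 mm neck takes about 3 to 6 N of push (more if off-centre), which falls away as they snap; then the back bar meets the neck and the force rises steeply.
- jaw_left (a joint): Opening angle of the clip's sprung jaw on its +y side, rad: 0 relaxed, about 0.1 to 0.14 at the widest as it passes over the neck, about 0.05 once snapped home.
- jaw_right (a joint): The same for the clip's jaw on its -y side.
- rest: Fixed cork block 48 x 28 mm, 40 mm high, on a thin black 60 mm base mat, on which the clip lies at the start (clip underside 40 mm above the bench). Origin: on the bench under the clip's ring; the block reaches from x = -32 to +16 mm.
- bottle_amber: Bystander, loose: amber glass dropper bottle with a red rubber bulb, 52 mm across, 126 mm high. Origin: centre of its underside.
- bottle_clear: Bystander, loose: clear glass dropper bottle with a red rubber bulb, 52 mm across, 126 mm high. Origin: centre of its underside.
- bottle_green: Bystander, loose: green glass dropper bottle with a red rubber bulb, 52 mm across, 126 mm high. Origin: centre of its underside.
- dish: Bystander, loose: shallow glass dish 84 mm across, 18 mm high. Origin: centre of its underside.
- bung: Bystander, loose: brick-red rubber bung 34 mm across, 28 mm high. Origin: centre of its underside.
- beaker: Bystander, loose: glass beaker 68 mm across, 85 mm high. Origin: centre of its underside.
- washer: Bystander, loose: flat orange ring 40 mm across, 8 mm high, not needed for this job. Origin: centre of its underside.
Not all that is in view belongs to the job. Of the things that look like the carousel, take the one that is nearest to the robot's base at the start. Of the things that look like the clip, the smaller one is meant.

How it is judged (in metres and radians):
On the way, in this order (a step that is already met when the one before it is completed fails the run):
1. the carousel rests on the stand's shoulder, over the spindle (horizontal distance between carousel and stand below 0.016 m and z of carousel in the frame of stand between 0.038 and 0.0425 m and angle between carousel's own z axis and vertical below 0.05 rad), for 0.2 s.
2. the clip is home in the groove, both jaws snapped round the neck (all of step 1 and horizontal distance between clip and spindle_c1 below 0.0015 m and z of clip in the frame of stand between 0.0845 and 0.091 m and angle between clip's own z axis and vertical below 0.12 rad and value of joint each of jaw_left, jaw_right below 0.09 rad), for 0.2 s.
At the end, for the whole second after the job is handed in: Carousel on the shoulder: within 16 mm of the stand's centre, 38 to 42.5 mm up, tilt under 0.05 rad. Clip round the neck: origin within 1.5 mm of the neck's true axis, 84.5 to 91 mm above the bench, tilt under 0.12 rad, both jaws under 0.09 rad. Both released, under 10 mm/s (all of step 2 and linear speed of each of clip, carousel below 0.01 m/s); the robot touches nothing.
It fails at once if clip and stand press on each other with more than 15 N (contact force between clip and stand above 15 N).
It fails at once if clip and carousel press on each other with more than 15 N (contact force between clip and carousel above 15 N).
It fails at once if the carousel is dropped onto the shoulder: faster than 0.4 m/s within 10 mm above it (horizontal distance between carousel and stand below 0.01 m and z of carousel in the frame of stand below 0.05 m and linear speed of carousel above 0.4 m/s).
It fails at once if the robot presses on the stand with more than 15 N (contact force between the arm and stand above 15 N).
It fails at once if a bystander is moved by more than 20 mm (distance of any of bottle_amber, bottle_clear, bottle_green, dish, bung, beaker, washer from where it was at the start of the episode above 0.02 m).
It also fails if it takes over 59 s, if anything falls off the work surface, if the arm or the gripper's body presses on something with over 40 N, if the wrist force passes 120 N, or if a joint passes its speed limit or range.

## Working session

There is one attempt and no reset: what is moved stays moved. The work goes in short steps, Python scripts to look and compute and a tool call to move; the robot and the scene stay as the last step left them, time stands still between calls to the robot, and variables do not carry over. Pictures are saved under pics/ and viewed, and the job is handed in when it is done.

Besides the shell and the picture viewer there is one more tool, called after "Call:" as name(argument=value, ...) on one line, values as JSON. apply_moves: Moves the arm, as the interface text tells. Its arguments: {"type":"object","properties":{"plan":{"type":"array","items":{"type":"object","properties":{"tx":{"type":"number"},"ty":{"type":"number"},"tz":{"type":"number"},"rx":{"type":"number"},"ry":{"type":"number"},"rz":{"type":"number"},"jaw":{"type":"number"}}}},"grip_force":{"type":"number"}},"required":["plan"]}

```bash
ls; mkdir -p pics; cat > h.py <<'E'
from rig import env
import numpy as np, cv2, pickle
def snap(name,tag):
    d=env.get_image(name); cv2.imwrite(f'pics/{tag}.png',d['image'][:,:,::-1]); pickle.dump(d,open(f'pics/{tag}.pkl','wb')); return d
def load(tag): return pickle.load(open(f'pics/{tag}.pkl','rb'))
def ray(d,uv):
    K=np.array(d['intrinsics'],float);k=d['k1']
    p=np.array([(uv[0]-K[0,2])/K[0,0],(uv[1]-K[1,2])/K[1,1]]);q=p.copy()
    for _ in range(30): q=p/(1+k*(q@q))
    T=np.array(d['world_from_camera']); v=T[:3,:3]@np.array([q[0],-q[1],-1.]); return T[:3,3],v
def onz(d,uv,z):
    o,v=ray(d,uv); return o+v*(z-o[2])/v[2]
def tri(d1,a,d2,b):
    o1,v1=ray(d1,a);o2,v2=ray(d2,b);s=np.linalg.lstsq(np.c_[v1,-v2],o2-o1,rcond=None)[0]
    p,q=o1+s[0]*v1,o2+s[1]*v2; return (p+q)/2,np.linalg.norm(p-q)
def proj(d,P):
    T=np.array(d['world_from_camera']);K=np.array(d['intrinsics'],float);c=T[:3,:3].T@(np.asarray(P)-T[:3,3])
    x=np.array([c[0],-c[1]])/-c[2];x=x*(1+d['k1']*(x@x));return np.array([K[0,0]*x[0]+K[0,2],K[1,1]*x[1]+K[1,2]])
E
python3 - <<'E'
from h import *
for n in('side','top','wrist'):
    d=snap(n,n+'0'); print(n,np.round(d['world_from_camera'],3).tolist(),d['intrinsics'],d['k1'])
o=env.observe();print(o, env.grip_depth)
E
```

```text
pics
side [[-0.634, 0.536, -0.558, 0.063], [-0.773, -0.424, 0.471, 0.533], [0.016, 0.73, 0.684, 0.74], [0.0, 0.0, 0.0, 1.0]] [[370.59710981   0.         314.40716805]
 [  0.         370.59710981 197.80959914]
 [  0.           0.           1.        ]] 0.0006131960431067213
top [[-0.003, 0.982, -0.188, 0.329], [-1.0, 0.0, 0.02, 0.104], [0.02, 0.188, 0.982, 1.459], [0.0, 0.0, 0.0, 1.0]] [[410.16452899   0.         323.76825969]
 [  0.         410.16452899 205.044505  ]
 [  0.           0.           1.        ]] -0.003401737500583092
wrist [[0.298, 0.922, 0.248, 0.225], [-0.955, 0.288, 0.076, -0.506], [-0.001, -0.26, 0.966, 0.373], [0.0, 0.0, 0.0, 1.0]] [[291.93909734   0.         317.69961663]
 [  0.         291.93909734 202.05092227]
 [  0.           0.           1.        ]] 0.0047230304269821
{'time_s': 0.15, 'q': array([-8.50453874e+01,  2.18335241e+01,  7.43722792e+01,  5.38482446e-04,
        8.38574960e+01, -1.23362487e+01]), 'qvel': array([ 0.07514836, -0.13871388, -0.14442878, -0.00750945, -0.03911391,
       -0.08739833]), 'joint_efforts': array([ 3.16376201e-03, -4.48624206e+01, -2.31344604e+01, -1.33904327e-04,
        3.78455064e-03, -2.28386696e-07]), 'position': array([ 0.16344625, -0.52488848,  0.1987552 ]), 'tool_rot': array([[ 9.54808530e-01,  2.97221574e-01, -8.61067133e-05],
       [ 2.97221485e-01, -9.54807926e-01,  1.10145979e-03],
       [ 2.45162239e-04, -1.07727596e-03, -9.99999390e-01]]), 'ft_force': array([ 0.03003191,  0.71400915, -0.08962748]), 'wrist_torque': array([-0.03312624, -0.01662561,  0.04616098]), 'grip_width': 0.08573319127840245} -0.0187
```

View pics/side0.png

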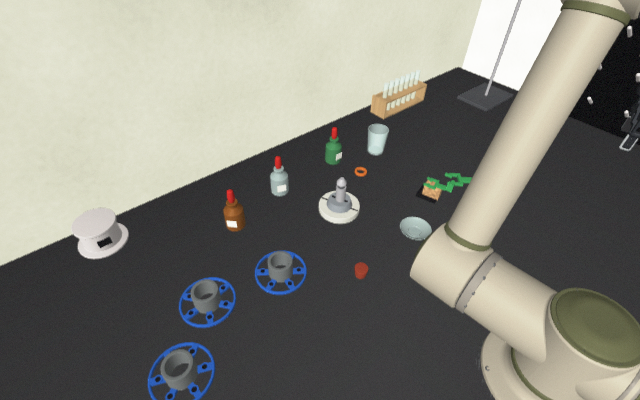

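View pics/top0.png

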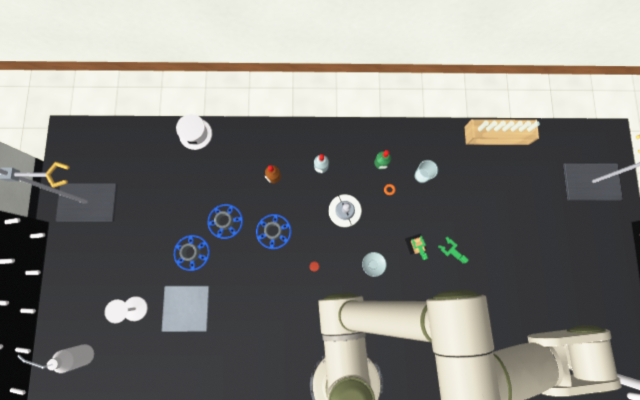

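View pics/wrist0.png

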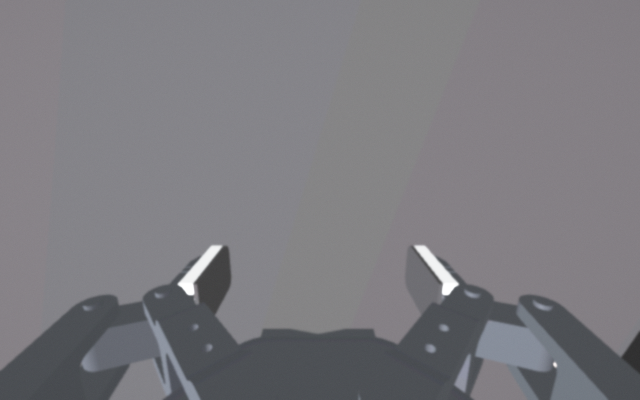

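```bash
python3 - <<'E'
from h import *
for n in('top0','side0'):
    d=load(n); im=d['image'].astype(int); hsv=cv2.cvtColor(d['image'],cv2.COLOR_RGB2HSV)
    print(n, 'base',proj(d,[0,0,0]))
    for nm,lo,hi,z in(('blue',(105,150,60),(125,255,255),.008),('green',(50,150,60),(75,255,255),.045),('orange',(5,150,100),(14,255,255),.008),('red',(0,150,60),(4,255,255),.02)):
        m=cv2.inRange(hsv,lo,hi); m=cv2.morphologyEx(m,cv2.MORPH_CLOSE,np.ones((5,5)))
        N,l,s,c=cv2.connectedComponentsWithStats(m)
        for i in range(1,N):
            if s[i,4]<30: continue
            cs=cv2.findContours((l==i).astype(np.uint8),cv2.RETR_EXTERNAL,cv2.CHAIN_APPROX_NONE)[0][0][:,0,:].astype(float)
            P=np.array([onz(d,p,z)[:2] for p in cs]); (cx,cy),r=cv2.minEnclosingCircle(P.astype(np.float32))
            print(nm,s[i,4],c[i].round(1),'c',round(cx,4),round(cy,4),'r',round(r,4),'dist',round(np.hypot(cx,cy),4))
E
python3 - <<'E'
import cv2
a=cv2.imread('pics/top0.png')[120:300,160:500]; cv2.imwrite('pics/topc.png',cv2.resize(a,(800,424),interpolation=cv2.INTER_CUBIC))
a=cv2.imread('pics/side0.png')[120:240,300:500]; cv2.imwrite('pics/sidec.png',cv2.resize(a,(800,480),interpolation=cv2.INTER_CUBIC))
E
```

```text
top0 base [346.63827884 383.59252828]
blue 480 [225.4 221.3] c 0.5498 0.4274 r 0.0635 dist 0.6963
blue 473 [273.4 231.4] c 0.5133 0.2547 r 0.0633 dist 0.573
blue 486 [192.1 252.7] c 0.4387 0.5399 r 0.0634 dist 0.6956
green 214 [453.4 251.2] c 0.4377 -0.3737 r 0.0536 dist 0.5755
green 48 [422.5 253. ] c 0.4353 -0.2666 r 0.0228 dist 0.5104
orange 3070 [317.1  67.2] c 1.1559 0.0709 r 1.2344 dist 1.158
orange 139 [271.4 173.5] c 0.7228 0.265 r 0.0311 dist 0.7698
orange 105 [389.1 189.2] c 0.6664 -0.1633 r 0.0219 dist 0.6861
orange 46 [314.2 266.1] c 0.3892 0.1091 r 0.0136 dist 0.4042
red 70 [313.9 266. ] c 0.3886 0.1102 r 0.0164 dist 0.404
side0 base [540.59446891 376.22915584]
blue 720 [280.3 276.1] c 0.5129 0.2539 r 0.0642 dist 0.5723
blue 900 [208.1 304.8] c 0.5499 0.4272 r 0.0635 dist 0.6964
blue 1026 [184.3 370. ] c 0.4374 0.5384 r 0.0642 dist 0.6937
blue 100 [170.8 394.4] c 0.4145 0.57 r 0.0114 dist 0.7048
green 256 [450.2 182.3] c 0.4455 -0.2941 r 0.0726 dist 0.5338
orange 98 [360.4 171.2] c 0.6641 -0.1624 r 0.0237 dist 0.6836
orange 360 [232.8 213.6] c 0.7493 0.2485 r 0.0616 dist 0.7895
orange 164 [360.7 270.1] c 0.3941 0.1024 r 0.023 dist 0.4072
red 59 [333.8 132.3] c 0.8662 -0.2309 r 0.0356 dist 0.8965
red 73 [277.7 161.8] c 0.8524 0.0247 r 0.0314 dist 0.8528
red 90 [230.2 195.4] c 0.8066 0.2182 r 0.0286 dist 0.8356
red 82 [361.4 267.7] c 0.3898 0.1074 r 0.021 dist 0.4044
```

View pics/topc.png

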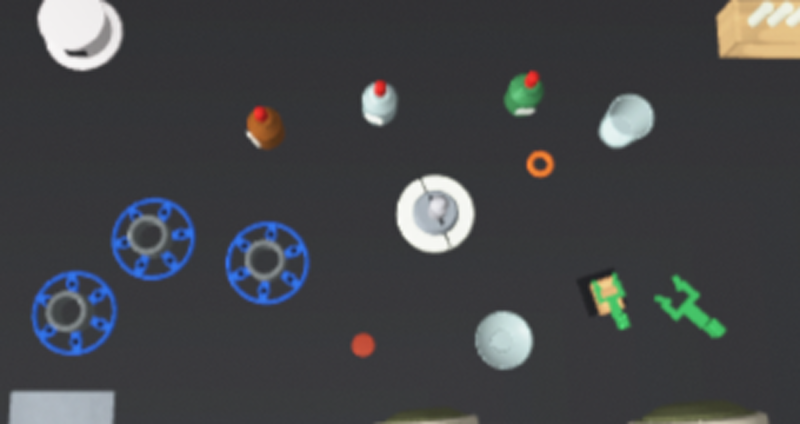

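View pics/sidec.png

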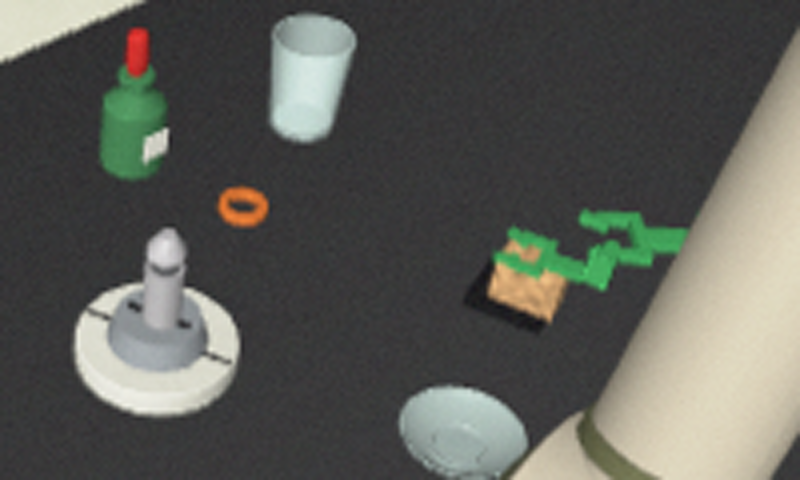

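Call:
apply_moves(plan=[{"tx": 20, "ty": 40, "tz": 30}, {"tx": 350, "ty": 780, "tz": 80}, {"tx": 350, "ty": 780, "tz": 80}, {"tx": 350, "ty": 780, "tz": 80}, {"tx": 350, "ty": 780, "tz": 80}, {"tx": 350, "ty": 780, "tz": 80}, {"tx": 350, "ty": 780, "tz": 80}, {"tx": 350, "ty": 780, "tz": 80}, {"tx": 350, "ty": 780, "tz": 80}, {"tx": 350, "ty": 780, "tz": 80}, {"tx": 350, "ty": 780, "tz": 80}, {"tx": 350, "ty": 780, "tz": 80}])

```text
validation failed for argument at $.pl...
```

Call:
apply_moves(plan=[{"tx": 20, "ty": 40, "tz": 30, "rx": 0, "ry": 0, "rz": 0, "jaw": 1}])

```text
time_s: 0.25
position: [0.1805, -0.4884, 0.223]
tool_rot: [[0.956, 0.294, -0.002], [0.294, -0.956, 0.008], [0.001, -0.008, -1.0]]
ft_force: [0.6, 0.3, 0.8]
grip_width: 0.0852
```

Call:
apply_moves(plan=[{"tx": 332, "ty": 743, "tz": 45, "rx": 0, "ry": 0, "rz": 0, "jaw": 1}, {"tx": 332, "ty": 743, "tz": 45, "rx": 0, "ry": 0, "rz": 0, "jaw": 1}, {"tx": 332, "ty": 743, "tz": 45, "rx": 0, "ry": 0, "rz": 0, "jaw": 1}, {"tx": 332, "ty": 743, "tz": 45, "rx": 0, "ry": 0, "rz": 0, "jaw": 1}, {"tx": 332, "ty": 743, "tz": 45, "rx": 0, "ry": 0, "rz": 0, "jaw": 1}, {"tx": 332, "ty": 743, "tz": 45, "rx": 0, "ry": 0, "rz": 0, "jaw": 1}, {"tx": 332, "ty": 743, "tz": 45, "rx": 0, "ry": 0, "rz": 0, "jaw": 1}, {"tx": 332, "ty": 743, "tz": 45, "rx": 0, "ry": 0, "rz": 0, "jaw": 1}, {"tx": 332, "ty": 743, "tz": 45, "rx": 0, "ry": 0, "rz": 0, "jaw": 1}, {"tx": 332, "ty": 743, "tz": 45, "rx": 0, "ry": 0, "rz": 0, "jaw": 1}, {"tx": 332, "ty": 743, "tz": 45, "rx": 0, "ry": 0, "rz": 0, "jaw": 1}, {"tx": 332, "ty": 743, "tz": 45, "rx": 0, "ry": 0, "rz": 0, "jaw": 1}])

```text
time_s: 1.45
position: [0.426, 0.062, 0.2573]
tool_rot: [[0.956, 0.294, -0.001], [0.294, -0.956, 0.008], [0.001, -0.008, -1.0]]
ft_force: [1.2, -0.9, 0.2]
grip_width: 0.0854
```

Call:
apply_moves(plan=[{"tx": 87, "ty": 193, "tz": 12, "rx": 0, "ry": 0, "rz": 0, "jaw": 1}, {"tx": 87, "ty": 193, "tz": 12, "rx": 0, "ry": 0, "rz": 0, "jaw": 1}, {"tx": 87, "ty": 193, "tz": 12, "rx": 0, "ry": 0, "rz": 0, "jaw": 1}, {"tx": 87, "ty": 193, "tz": 12, "rx": 0, "ry": 0, "rz": 0, "jaw": 1}, {"tx": 87, "ty": 193, "tz": 12, "rx": 0, "ry": 0, "rz": 0, "jaw": 1}, {"tx": 87, "ty": 193, "tz": 12, "rx": 0, "ry": 0, "rz": 0, "jaw": 1}])

```text
time_s: 2.05
position: [0.5132, 0.2567, 0.2682]
tool_rot: [[0.955, 0.297, -0.003], [0.297, -0.955, 0.008], [-0.0, -0.008, -1.0]]
ft_force: [0.4, -1.5, -0.6]
grip_width: 0.0856
```

```bash
python3 - <<'E'
from h import *
for n in('side','top','wrist'): snap(n,n+'1')
print(env.observe()['position'])
E
```

```text
[0.51270158 0.2541297  0.26925112]
```

View pics/wrist1.png

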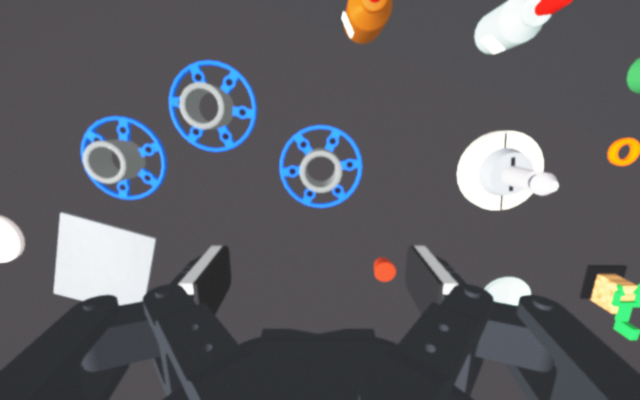

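View pics/side1.png

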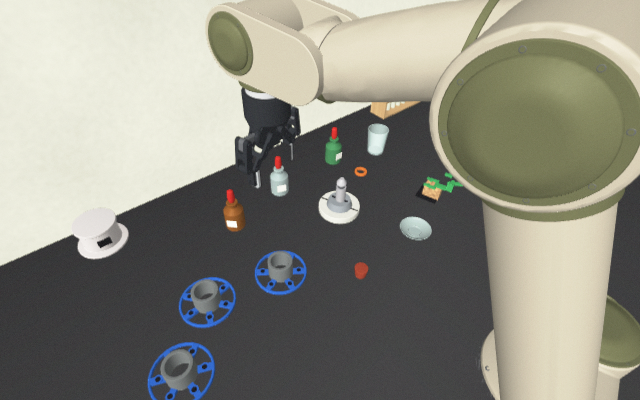

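View pics/top1.png

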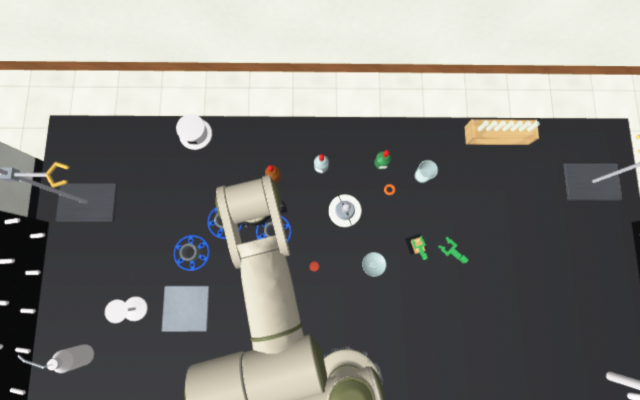

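```bash
cat > m.py <<'E'
from h import *
def blobs(d,lo,hi,z,mina=40,k=3):
    hsv=cv2.cvtColor(d['image'],cv2.COLOR_RGB2HSV); m=cv2.inRange(hsv,lo,hi)
    if k: m=cv2.morphologyEx(m,cv2.MORPH_CLOSE,np.ones((k,k)))
    N,l,s,c=cv2.connectedComponentsWithStats(m); out=[]
    for i in range(1,N):
        if s[i,4]<mina: continue
        cs=cv2.findContours((l==i).astype(np.uint8),cv2.RETR_EXTERNAL,cv2.CHAIN_APPROX_NONE)[0][0][:,0,:].astype(float)
        P=np.array([onz(d,p,z)[:2] for p in cs]); (cx,cy),r=cv2.minEnclosingCircle(P.astype(np.float32)); out.append((s[i,4],c[i].round(1),round(cx,4),round(cy,4),round(r,4)))
    return out
E
python3 - <<'E'
from m import *
d=load('wrist1'); print('cam',np.round(d['world_from_camera'],3))
print('tcp px',proj(d,env.observe()['position']))
for b in blobs(d,(100,120,60),(125,255,255),.008,200): print(b)
for n in('wrist1','top1'):
    d2=load(n)
    for b in blobs(d2,(50,150,60),(75,255,255),.045): print('g',b)
# hub rim ellipse per wrist: gray bright ring
cv2.imwrite('pics/w1c.png',cv2.resize(cv2.imread('pics/wrist1.png')[110:330,260:640],(760,440),interpolation=cv2.INTER_CUBIC))
E
```

```text
cam [[ 0.295  0.922  0.251  0.575]
 [-0.956  0.287  0.069  0.273]
 [-0.008 -0.26   0.966  0.443]
 [ 0.     0.     0.     1.   ]]
tcp px [318.75258693 229.53769671]
(np.int32(2751), array([213.6, 105.4]), 0.5506, 0.4254, 0.0635)
(np.int32(2451), array([128.9, 156.1]), 0.44, 0.5372, 0.0647)
(np.int32(2447), array([320.7, 165.1]), 0.5142, 0.2533, 0.0634)
g (np.int32(803), array([625.8, 314.9]), 0.4435, -0.2664, 0.054)
g (np.int32(198), array([453.5, 251.3]), 0.4377, -0.3737, 0.0536)
g (np.int32(48), array([422.5, 253. ]), 0.4353, -0.2666, 0.0228)
```

View pics/w1c.png

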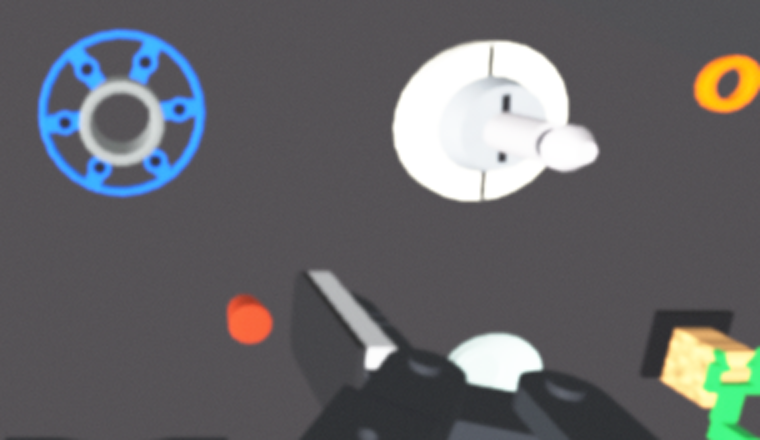

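```bash
python3 - <<'E'
from m import *
d=load('wrist1'); s=load('side1')
print(onz(d,(320.5,171),.0468))
cv2.imwrite('pics/s1c.png',cv2.resize(cv2.imread('pics/side1.png')[230:310,240:320],(800,600)[:2] and (600,600),interpolation=cv2.INTER_CUBIC))
cv2.imwrite('pics/s1d.png',cv2.resize(cv2.imread('pics/side1.png')[170:230,300:380],(800,600),interpolation=cv2.INTER_CUBIC))
E
```

```text
[0.51517929 0.25345875 0.0468    ]
```

View pics/s1c.png

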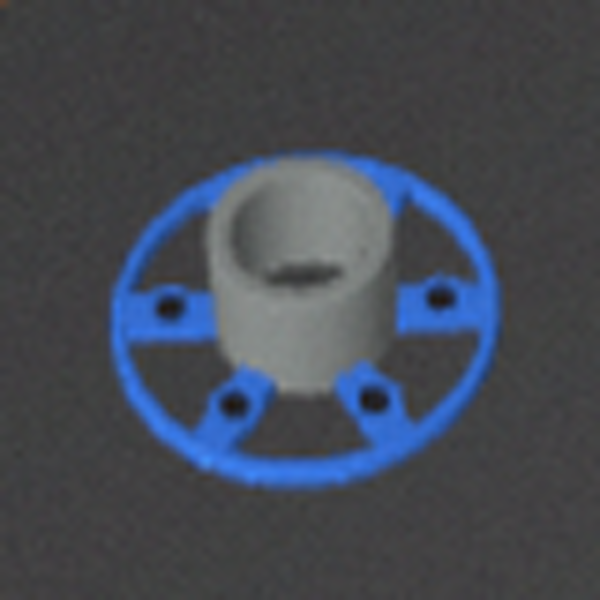

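View pics/s1d.png

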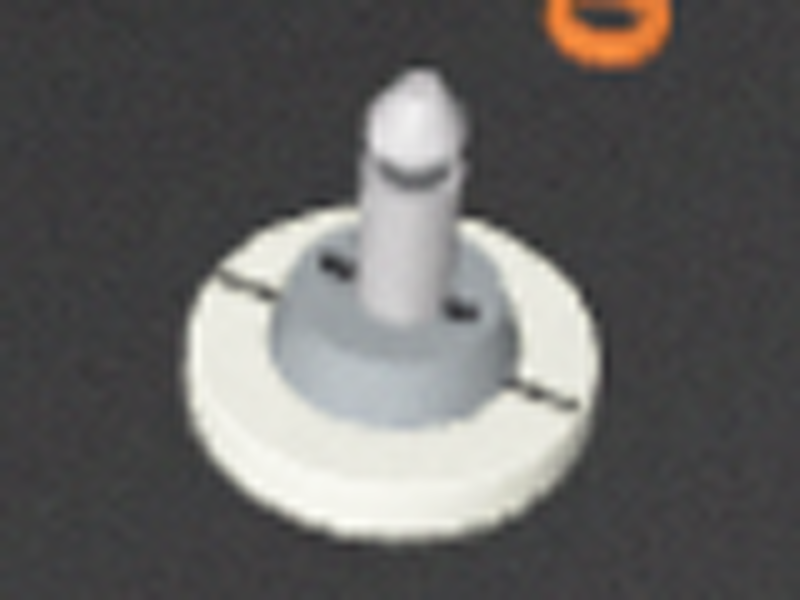

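```bash
python3 - <<'E'
from m import *
d=load('wrist1'); s=load('side1'); t=load('top1'); t0=load('top0'); s0=load('side0')
print('hub top',tri(d,(320.5,171),s,(280.1,260.7)))
# base: white region minus hub; fit ellipse of outer contour of top face at z=.02 -> points circle
for n,dd,box in(('wrist',d,(440,110,560,220)),('side',s,(310,170,370,230)),('top',t,(325,190,365,232)),('side0',s0,(310,170,370,230)),('top0',t0,(325,190,365,232))):
    x0,y0,x1,y1=box; g=cv2.cvtColor(dd['image'],cv2.COLOR_RGB2GRAY)[y0:y1,x0:x1]
    m=(g>105).astype(np.uint8); cs=max(cv2.findContours(m,cv2.RETR_EXTERNAL,cv2.CHAIN_APPROX_NONE)[0],key=cv2.contourArea)[:,0,:]+[x0,y0]
    hull=cv2.convexHull(cs)[:,0,:]
    for z in(0,.02):
        P=np.array([onz(dd,p,z)[:2] for p in cs.astype(float)])
        # only points near stand; robust circle fit r=.058
        from scipy.optimize import least_squares
        f=lambda c:np.hypot(P[:,0]-c[0],P[:,1]-c[1])-.058
        r=least_squares(f,[.577,.0],loss='soft_l1',f_scale=.001); print(n,z,r.x.round(4),np.median(abs(f(r.x))).round(4),len(P))
E
```

```text
hub top (array([0.51461155, 0.25271457, 0.04504737]), np.float64(0.0014446039622937757))
wrist 0 [ 0.589  -0.0163] 0.0068 268
wrist 0.02 [ 5.882e-01 -3.000e-04] 0.0033 268
side 0 [ 0.6029 -0.0149] 0.0101 129
side 0.02 [0.5871 0.0013] 0.007 129
top 0 [ 5.899e-01 -4.000e-04] 0.0018 93
top 0.02 [0.5863 0.001 ] 0.0011 93
side0 0 [ 0.6027 -0.0147] 0.008 126
side0 0.02 [0.587  0.0016] 0.0065 126
top0 0 [ 5.899e-01 -4.000e-04] 0.0018 93
top0 0.02 [0.5863 0.001 ] 0.0011 93
```

Call:
apply_moves(plan=[{"tx": 1.5, "ty": -1, "tz": -50, "rx": 0, "ry": 0, "rz": 0, "jaw": 1}, {"tx": 1.5, "ty": -1, "tz": -100, "rx": 0, "ry": 0, "rz": 0, "jaw": 1}, {"tx": 1.5, "ty": -1, "tz": -150, "rx": 0, "ry": 0, "rz": 0, "jaw": 1}, {"tx": 1.5, "ty": -1, "tz": -195, "rx": 0, "ry": 0, "rz": 0, "jaw": 1}, {"tx": 1.5, "ty": -1, "tz": -195, "rx": 0, "ry": 0, "rz": 0, "jaw": 1}])

```text
time_s: 2.7
position: [0.5109, 0.251, 0.0698]
tool_rot: [[0.956, 0.292, -0.012], [0.292, -0.956, 0.005], [-0.01, -0.008, -1.0]]
ft_force: [-0.3, 0.1, 0.8]
grip_width: 0.0855
```

```bash
python3 - <<'E'
from h import *
d=snap('wrist','wrist2'); o=env.observe();print(o['position'],o['ft_force'],proj(d,o['position']),proj(d,[.5145,.2533,.0468]))
E
```

```text
[0.51316996 0.25182761 0.07342347] [ 0.36748224 -0.25178632  0.69466892] [317.86777212 227.6860134 ] [316.72435699 212.07260074]
```

View pics/wrist2.png

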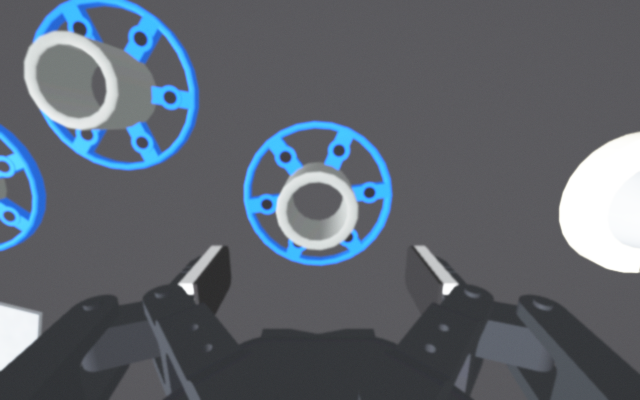

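Call:
apply_moves(plan=[{"tx": 1.5, "ty": 1, "tz": -30, "rx": 0, "ry": 0, "rz": 0, "jaw": 1}, {"tx": 1.5, "ty": 1, "tz": -51, "rx": 0, "ry": 0, "rz": 0, "jaw": 1}, {"tx": 1.5, "ty": 1, "tz": -51, "rx": 0, "ry": 0, "rz": 0, "jaw": 1}, {"tx": 1.5, "ty": 1, "tz": -51, "rx": 0, "ry": 0, "rz": 0, "jaw": -1}, {"tx": 1.5, "ty": 1, "tz": -51, "rx": 0, "ry": 0, "rz": 0, "jaw": -1}, {"tx": 1.5, "ty": 1, "tz": -51, "rx": 0, "ry": 0, "rz": 0, "jaw": -1}, {"tx": 1.5, "ty": 1, "tz": -51, "rx": 0, "ry": 0, "rz": 0, "jaw": -1}], grip_force=50)

```text
time_s: 3.45
position: [0.5151, 0.2529, 0.0235]
tool_rot: [[0.956, 0.292, -0.004], [0.292, -0.956, 0.007], [-0.002, -0.008, -1.0]]
ft_force: [0.6, 0.2, -0.2]
grip_width: 0.0284
```

```bash
python3 - <<'E'
from h import *
d=snap('wrist','wrist3');d=snap('side','side3'); o=env.observe();print(o['position'],o['ft_force'],o['grip_width'])
E
```

```text
[0.51485041 0.25287965 0.02291886] [-0.06022819 -0.62742048  0.30305401] 0.012499944809924526
```

View pics/wrist3.png

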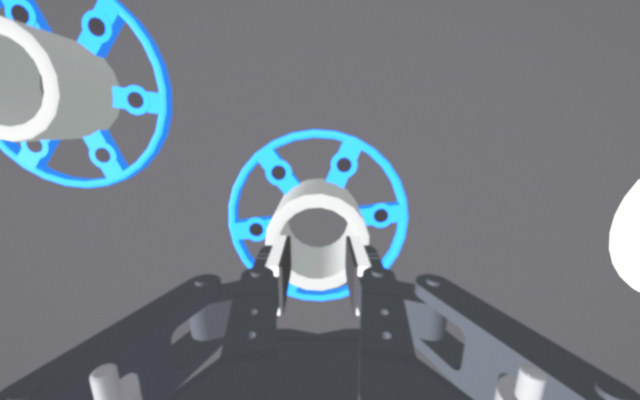

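View pics/side3.png

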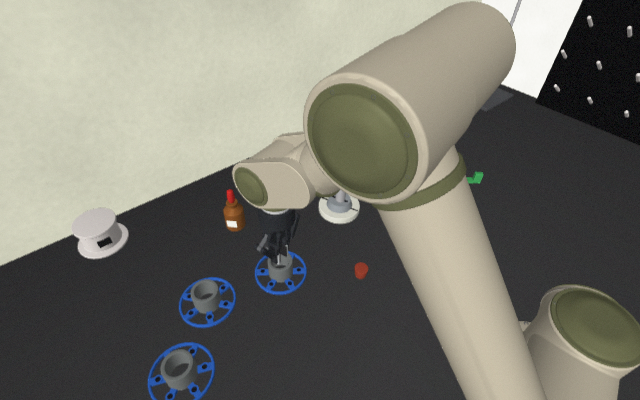

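```bash
python3 - <<'E'
from h import *
d=snap('wrist','wrist4'); o=env.observe();print(o['position'],o['ft_force'],o['grip_width'],o['q'])
a=cv2.resize(cv2.imread('pics/wrist4.png')[160:330,220:420],(800,680),interpolation=cv2.INTER_CUBIC);cv2.imwrite('pics/z1.png',a[:600])
s=load('side3')
cv2.imwrite('pics/z2.png',cv2.resize(cv2.imread('pics/side3.png')[200:300,240:320],(480,600),interpolation=cv2.INTER_CUBIC))
w=load('wrist3')
for z in(.02,.04,.0468,.06): print(z,proj(w,[.5145,.2533,z]))
E
```

```text
[0.51479295 0.25284456 0.02274474] [-0.35237641  0.18667418  0.37929216] 0.004770618331468891 [14.10587742 34.58612022 84.36693951  0.50950213 61.26231199 86.86500494]
0.02 [317.31819951 227.94398812]
0.04 [316.99500315 239.92093878]
0.0468 [316.86765939 244.64007171]
0.06 [316.58866222 254.97931068]
```

View pics/z1.png

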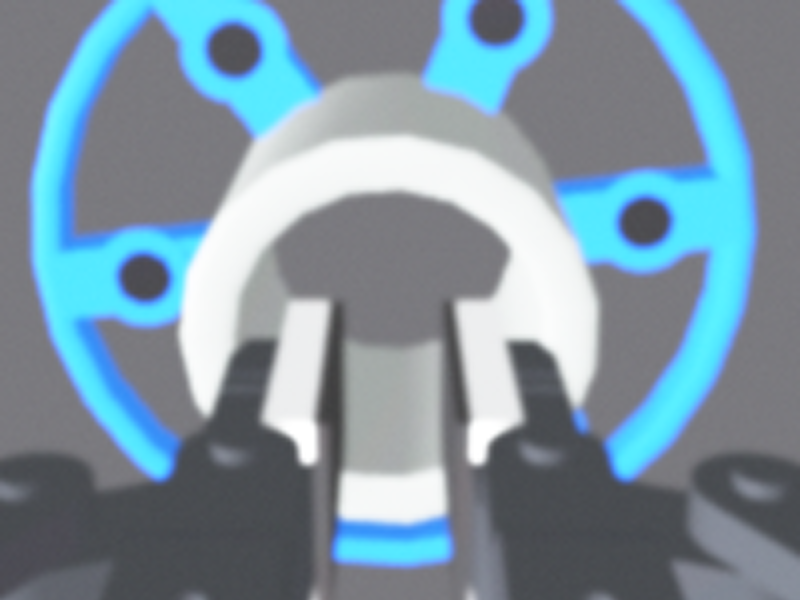

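View pics/z2.png

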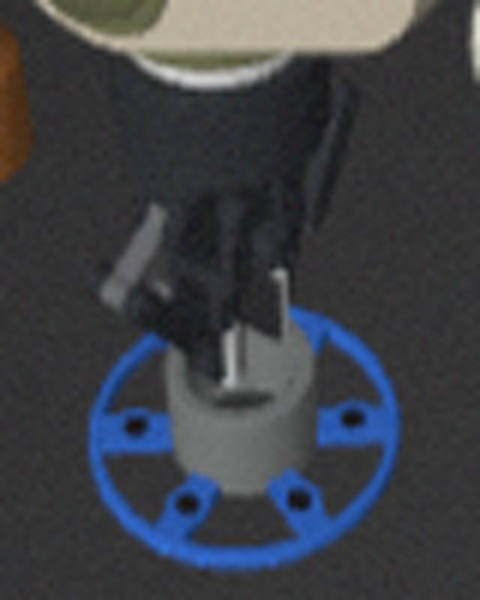

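```bash
python3 - <<'E'
from h import *
s=load('side3');w=load('wrist3')
T=np.array([.51485,.25288,.0229]);X=np.array([.956,.292,0]);Y=np.array([.292,-.956,0])
for dz in range(0,50,5):
    print(dz,[proj(s,T+X*sx*.011-Y*.012+[0,0,dz/1e3]).round(1).tolist() for sx in(-1,1)],[proj(w,T+X*sx*.011-Y*.012+[0,0,dz/1e3]).round(1).tolist() for sx in(-1,1)])
cv2.imwrite('pics/z3.png',cv2.resize(cv2.imread('pics/wrist3.png')[220:330,240:400],(800,550),interpolation=cv2.INTER_CUBIC))
E
```

```text
0 [[280.7, 272.2], [273.3, 267.8]] [[299.5, 245.1], [299.0, 212.7]]
5 [[280.6, 270.9], [273.2, 266.5]] [[299.0, 248.4], [298.4, 215.1]]
10 [[280.5, 269.6], [273.0, 265.2]] [[298.4, 251.7], [297.8, 217.7]]
15 [[280.4, 268.3], [272.9, 263.9]] [[297.8, 255.3], [297.1, 220.4]]
20 [[280.3, 267.0], [272.8, 262.6]] [[297.2, 259.1], [296.5, 223.3]]
25 [[280.2, 265.7], [272.6, 261.3]] [[296.5, 263.1], [295.7, 226.3]]
30 [[280.1, 264.4], [272.5, 260.0]] [[295.8, 267.3], [295.0, 229.5]]
35 [[280.0, 263.0], [272.4, 258.6]] [[295.0, 271.8], [294.2, 233.0]]
40 [[279.9, 261.7], [272.2, 257.3]] [[294.2, 276.6], [293.3, 236.7]]
45 [[279.8, 260.3], [272.1, 255.9]] [[293.3, 281.7], [292.4, 240.6]]
```

View pics/z3.png

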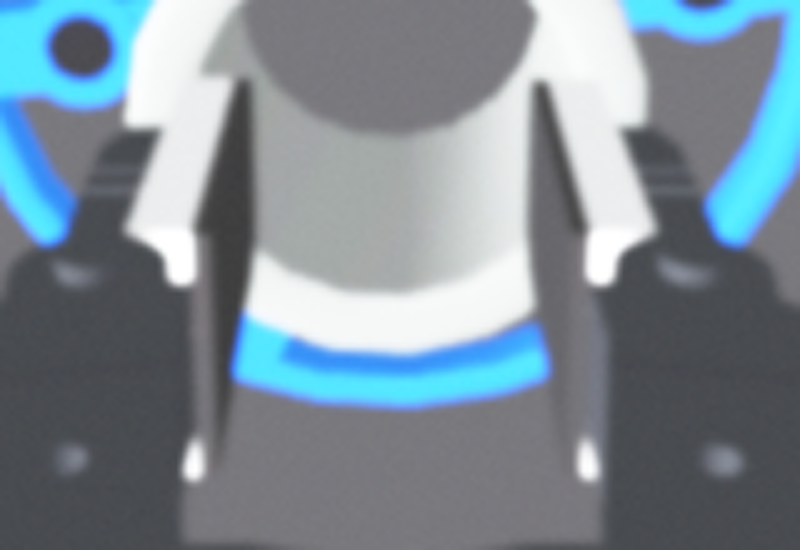

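```bash
python3 - <<'E'
from h import *
d=snap('wrist','wrist5'); o=env.observe();print(o['time_s'],o['position'],o['grip_width'])
cv2.imwrite('pics/z4.png',cv2.resize(cv2.imread('pics/wrist5.png')[180:330,240:400],(640,600),interpolation=cv2.INTER_CUBIC))
w=load('wrist2');T=np.array([.5132,.2518,.0734]);X=np.array([.956,.292,0]);Y=np.array([.292,-.956,0])
for dz in range(0,60,10): print(dz,[proj(w,T+X*sx*.011-Y*.0428+[0,0,dz/1e3]).round(1).tolist() for sx in(-1,1)])
E
```

```text
3.65 [0.51471725 0.25284774 0.02260526] 0.00016084543246960503
0 [[250.2, 243.8], [248.0, 210.5]]
10 [[246.3, 250.6], [243.8, 215.7]]
20 [[242.0, 258.2], [239.2, 221.5]]
30 [[237.2, 266.7], [234.0, 228.0]]
40 [[231.7, 276.4], [228.0, 235.4]]
50 [[225.4, 287.5], [221.2, 243.9]]
```

View pics/z4.png

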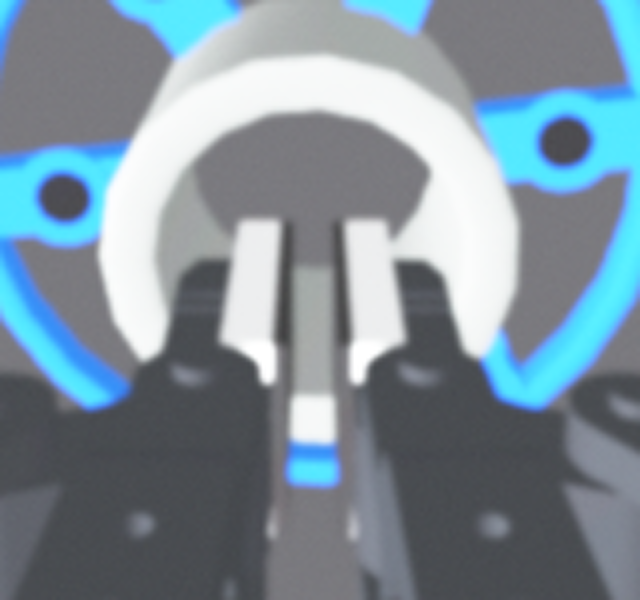

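Call:
apply_moves(plan=[{"tx": 0, "ty": 0, "tz": 5, "rx": 0, "ry": 0, "rz": 0, "jaw": 1}, {"tx": 0, "ty": 0, "tz": 5, "rx": 0, "ry": 0, "rz": 0, "jaw": 1}, {"tx": 0, "ty": 0, "tz": 5, "rx": 0, "ry": 0, "rz": 0, "jaw": 1}, {"tx": 0, "ty": 0, "tz": 5, "rx": 0, "ry": 0, "rz": 0, "jaw": 1}, {"tx": 0, "ty": 0, "tz": 5, "rx": 0, "ry": 0, "rz": 0, "jaw": 1}, {"tx": 0, "ty": 0, "tz": 5, "rx": 0, "ry": 0, "rz": 0, "jaw": 1}])

```text
time_s: 4.25
position: [0.5147, 0.2528, 0.0276]
tool_rot: [[0.956, 0.292, -0.006], [0.292, -0.956, 0.007], [-0.004, -0.008, -1.0]]
ft_force: [0.6, -0.3, 0.3]
grip_width: 0.085
```

```bash
python3 - <<'E'
from h import *
d=snap('wrist','wrist6'); snap('side','side6');o=env.observe();print(o['time_s'],o['position'],o['grip_width'])
cv2.imwrite('pics/z5.png',cv2.resize(cv2.imread('pics/side6.png')[200:300,240:340],(600,600),interpolation=cv2.INTER_CUBIC))
E
```

```text
4.35 [0.51469758 0.25282911 0.02756073] 0.08576711799037966
```

View pics/wrist6.png

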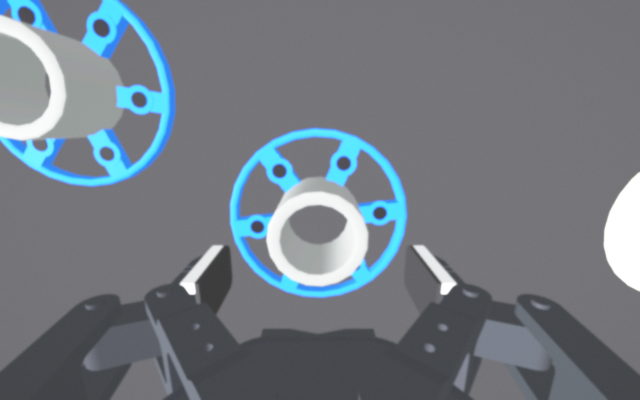

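View pics/z5.png

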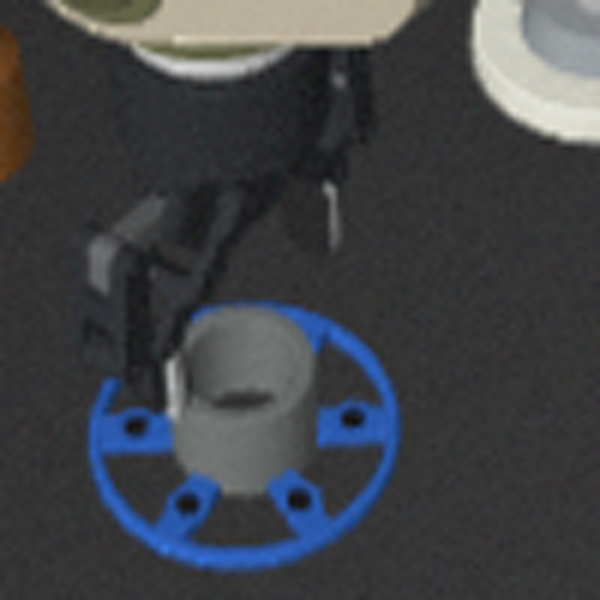

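Call:
apply_moves(plan=[{"tx": 0, "ty": 0, "tz": -25, "rx": 0, "ry": 0, "rz": 0, "jaw": 1}, {"tx": 0, "ty": 0.5, "tz": -48, "rx": 0, "ry": 0, "rz": 0, "jaw": 1}, {"tx": 0, "ty": 0.5, "tz": -48, "rx": 0, "ry": 0, "rz": 0, "jaw": 1}])

```text
time_s: 4.65
position: [0.513, 0.2529, -0.0228]
tool_rot: [[0.956, 0.292, -0.011], [0.292, -0.956, 0.005], [-0.009, -0.008, -1.0]]
ft_force: [-0.5, -0.0, 0.5]
grip_width: 0.0853
```

```bash
python3 - <<'E'
from h import *
d=snap('wrist','wrist7'); snap('side','side7');o=env.observe();print(o['time_s'],o['position'],o['grip_width'],o['ft_force'])
cv2.imwrite('pics/z6.png',cv2.resize(cv2.imread('pics/side7.png')[200:300,240:340],(600,600),interpolation=cv2.INTER_CUBIC))
E
```

```text
4.75 [ 0.51485238  0.25338325 -0.02010939] 0.0853889319720092 [ 0.98506393 -0.7326436   0.09810167]
```

View pics/wrist7.png

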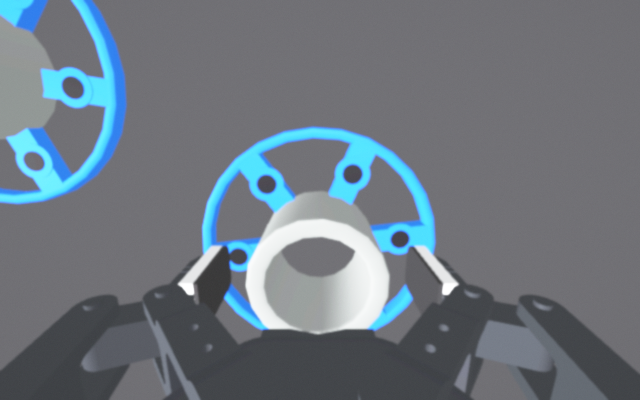

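View pics/z6.png

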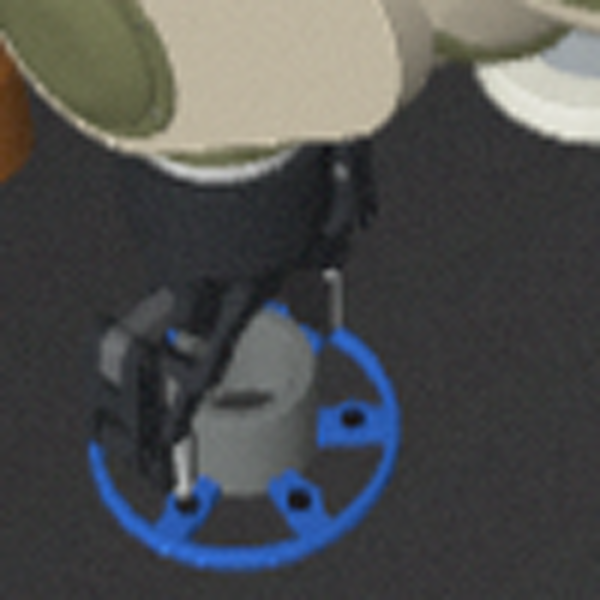

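Call:
apply_moves(plan=[{"tx": 0, "ty": 0, "tz": 0, "rx": 0, "ry": 0, "rz": 0, "jaw": -1}, {"tx": 0, "ty": 0, "tz": 0, "rx": 0, "ry": 0, "rz": 0, "jaw": -1}, {"tx": 0, "ty": 0, "tz": 0, "rx": 0, "ry": 0, "rz": 0, "jaw": -1}, {"tx": 0, "ty": 0, "tz": 0, "rx": 0, "ry": 0, "rz": 0, "jaw": -1}, {"tx": 0, "ty": 0, "tz": 0, "rx": 0, "ry": 0, "rz": 0, "jaw": -1}], grip_force=50)

```text
time_s: 5.25
position: [0.5156, 0.2537, -0.0185]
tool_rot: [[0.956, 0.292, -0.004], [0.292, -0.956, 0.007], [-0.001, -0.008, -1.0]]
ft_force: [-1.1, -0.1, 6.3]
grip_width: 0.0576
```

Call:
apply_moves(plan=[{"tx": 0, "ty": 0, "tz": 20, "rx": 0, "ry": 0, "rz": 0, "jaw": -1}, {"tx": 0, "ty": 0, "tz": 60, "rx": 0, "ry": 0, "rz": 0, "jaw": -1}, {"tx": 0, "ty": 0, "tz": 110, "rx": 0, "ry": 0, "rz": 0, "jaw": -1}, {"tx": 0, "ty": 0, "tz": 150, "rx": 0, "ry": 0, "rz": 0, "jaw": -1}, {"tx": 10, "ty": -40, "tz": 155, "rx": 0, "ry": 0, "rz": 0, "jaw": -1}, {"tx": 22, "ty": -80, "tz": 155, "rx": 0, "ry": 0, "rz": 0, "jaw": -1}, {"tx": 34, "ty": -120, "tz": 155, "rx": 0, "ry": 0, "rz": 0, "jaw": -1}, {"tx": 46, "ty": -160, "tz": 155, "rx": 0, "ry": 0, "rz": 0, "jaw": -1}, {"tx": 52, "ty": -180, "tz": 155, "rx": 0, "ry": 0, "rz": 0, "jaw": -1}, {"tx": 52, "ty": -180, "tz": 155, "rx": 0, "ry": 0, "rz": 0, "jaw": -1}, {"tx": 52, "ty": -180, "tz": 155, "rx": 0, "ry": 0, "rz": 0, "jaw": -1}])

```text
time_s: 6.35
position: [0.5673, 0.0737, 0.1366]
tool_rot: [[0.957, 0.291, -0.004], [0.291, -0.957, 0.008], [-0.001, -0.008, -1.0]]
ft_force: [-0.9, 0.2, -2.3]
grip_width: 0.0577
```

```bash
python3 - <<'E'
from h import *
for n in('side','top','wrist'): snap(n,n+'8')
o=env.observe();print(o['time_s'],o['position'],o['grip_width'],o['ft_force'])
E
```

```text
6.5 [0.56716044 0.07475047 0.13658794] 0.05771657301587952 [-0.01278167  0.14984739 -3.35812618]
```

View pics/wrist8.png

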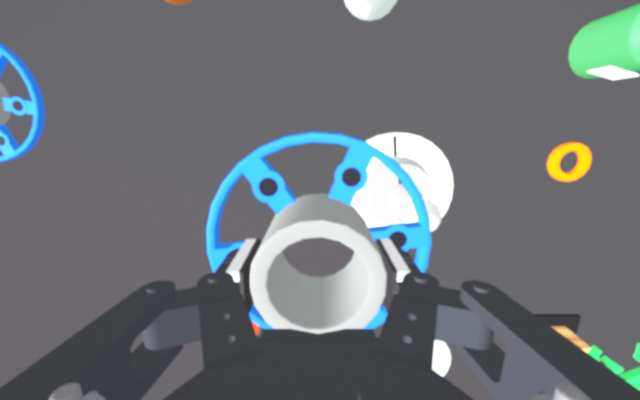

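View pics/side8.png

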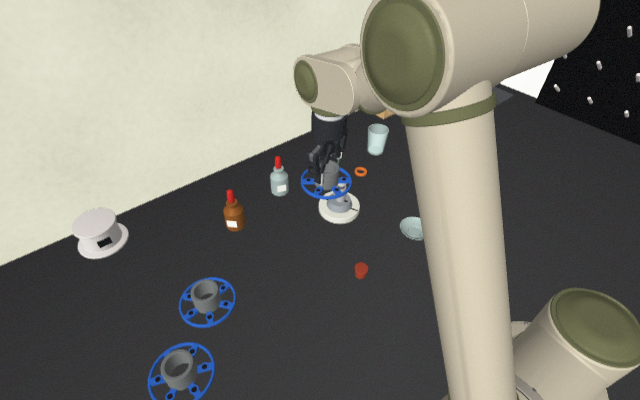

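```bash
python3 - <<'E'
from m import *
a=cv2.imread('pics/top0.png')[190:232,322:368];cv2.imwrite('pics/z7.png',cv2.resize(a,(657,600),interpolation=cv2.INTER_CUBIC))
a=cv2.imread('pics/wrist1.png')[120:220,450:570];g=(np.clip((a.astype(float)-120)/135,0,1)**2*255).astype(np.uint8);cv2.imwrite('pics/z8.png',cv2.resize(g,(720,600),interpolation=cv2.INTER_CUBIC))
# carousel in wrist8: upper arc of rim
d=load('wrist8');hsv=cv2.cvtColor(d['image'],cv2.COLOR_RGB2HSV);m=cv2.inRange(hsv,(95,120,60),(125,255,255))
pts=[]
for u in range(215,425,4):
    r=np.where(m[110:240,u])[0]
    if len(r): pts.append((u,110+r[0]))
from scipy.optimize import least_squares
for z in(.150,.155,.160,.165):
    P=np.array([onz(d,p,z)[:2] for p in pts]); f=lambda c:np.hypot(P[:,0]-c[0],P[:,1]-c[1])-c[2]
    r=least_squares(f,[.567,.073,.062],loss='soft_l1',f_scale=.001);print(z,r.x.round(4),np.abs(f(r.x)).mean().round(5))
E
```

```text
0.15 [0.5619 0.0738 0.0658] 0.00026
0.155 [0.564  0.0743 0.0637] 0.00026
0.16 [0.5661 0.0749 0.0617] 0.00025
0.165 [0.5682 0.0755 0.0596] 0.00024
```

View pics/z7.png

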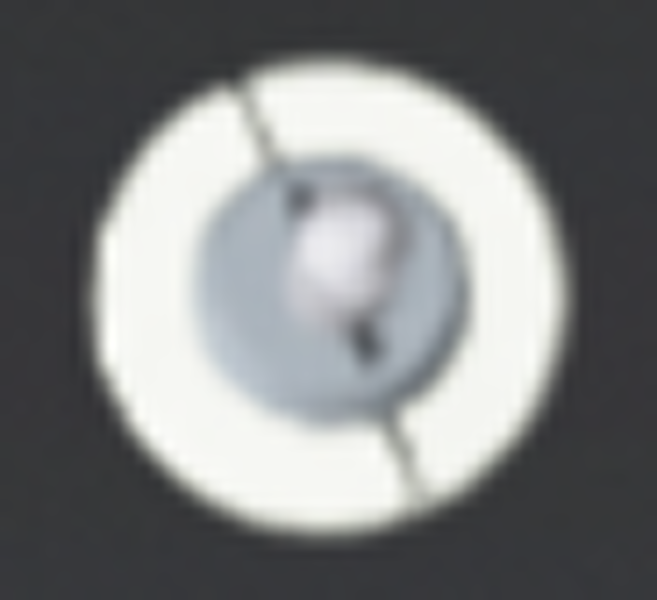

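View pics/z8.png

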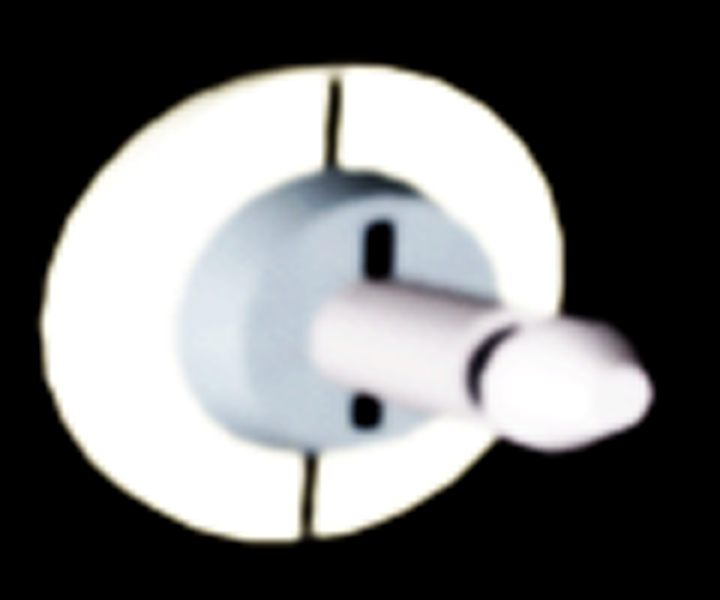

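```bash
python3 - <<'E'
from m import *
d=load('wrist1'); px=lambda u,v:(450+u/6,120+v/6)
t=load('top0'); pt=lambda u,v:(322+u*46/657,190+v*42/600)
A=onz(d,px(336,72),.02);B=onz(d,px(307,538),.02);print('rim ends',A,B,(A+B)/2,np.linalg.norm(A-B))
ux=(A-B)[:2]/np.linalg.norm((A-B)[:2]);print('dir',ux,np.degrees(np.arctan2(ux[1],ux[0])))
C=onz(d,px(381,220),.04);D=onz(d,px(367,430),.04);print('slot',C,D,(C+D)/2,np.linalg.norm(C-D))
E=onz(d,px(379,281),.04);F=onz(d,px(368,393),.04);print('spin edges',E,F,(E+F)/2,np.linalg.norm(E-F))
c=((A+B)/2)[:2]
for P in(E,F,C,D): print((P[:2]-c)@ux)
A=onz(t,pt(237,82),.02);B=onz(t,pt(425,500),.02);print('top rim ends',A,B,(A+B)/2,np.linalg.norm(A-B)); ux=(A-B)[:2]/np.linalg.norm((A-B)[:2]);print(np.degrees(np.arctan2(ux[1],ux[0])))
# tip
s=load('side0'); print('tip', tri(d,px(637,390),s,(342,177.5)))
print('tip onz .114',onz(d,px(635,390),.114),onz(s,(342,177.5),.114))
# neck mid: wrist, front edge
E
```

```text
rim ends [0.64046689 0.02029268 0.02      ] [ 0.53553469 -0.02437128  0.02      ] [ 0.58800079 -0.0020393   0.02      ] 0.11404225220026941
dir [0.92011686 0.39164393] 23.056828253907558
slot [0.61071426 0.00764515 0.04      ] [ 0.56550118 -0.01178467  0.04      ] [ 0.58810772 -0.00206976  0.04      ] 0.049211189959964624
spin edges [0.59801211 0.00167455 0.04      ] [ 0.57357638 -0.00795063  0.04      ] [ 0.58579424 -0.00313804  0.04      ] 0.026263080027613493
0.010666092123774068
-0.015587285605203479
0.024691903627049424
-0.024518991756149917
top rim ends [0.6389305  0.02162143 0.02      ] [ 0.53292728 -0.02399833  0.02      ] [ 0.58592889 -0.00118845  0.02      ] 0.11540296226912738
23.285211788156555
tip (array([ 0.58932769, -0.00475238,  0.1137403 ]), np.float64(2.540402657895394e-06))
tip onz .114 [ 0.58920539 -0.00417412  0.114     ] [ 0.58911018 -0.00453106  0.114     ]
```

Call:
apply_moves(plan=[{"tx": 10, "ty": -38, "tz": 0, "rx": 0, "ry": 0, "rz": 0, "jaw": -1}, {"tx": 21, "ty": -77, "tz": 0, "rx": 0, "ry": 0, "rz": 0, "jaw": -1}, {"tx": 21, "ty": -77, "tz": 0, "rx": 0, "ry": 0, "rz": 0, "jaw": -1}, {"tx": 21, "ty": -77, "tz": 0, "rx": 0, "ry": 0, "rz": 0, "jaw": -1}])

```text
time_s: 6.9
position: [0.588, -0.002, 0.1365]
tool_rot: [[0.956, 0.293, -0.004], [0.293, -0.956, 0.008], [-0.002, -0.009, -1.0]]
ft_force: [0.2, 0.6, -2.8]
grip_width: 0.0574
```

```bash
python3 - <<'E'
from h import *
for n in('side','wrist'): snap(n,n+'9')
o=env.observe();print(o['time_s'],o['position'],o['grip_width'],o['ft_force'])
cv2.imwrite('pics/z9.png',cv2.resize(cv2.imread('pics/side9.png')[130:230,290:390],(600,600),interpolation=cv2.INTER_CUBIC))
E
```

```text
7.0 [ 0.58781284 -0.00096778  0.13664171] 0.05750423978320307 [-0.35384561  0.45440869 -2.02211351]
```

View pics/wrist9.png

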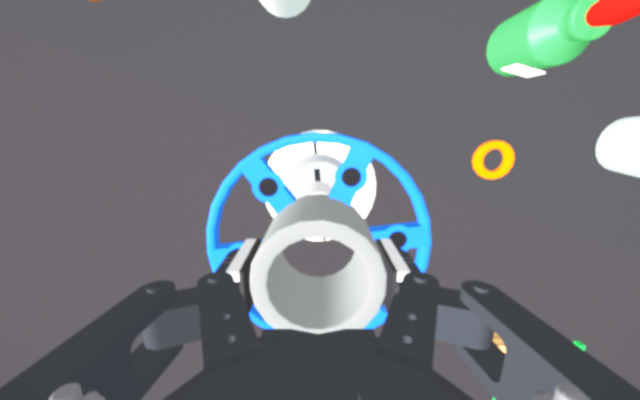

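View pics/z9.png

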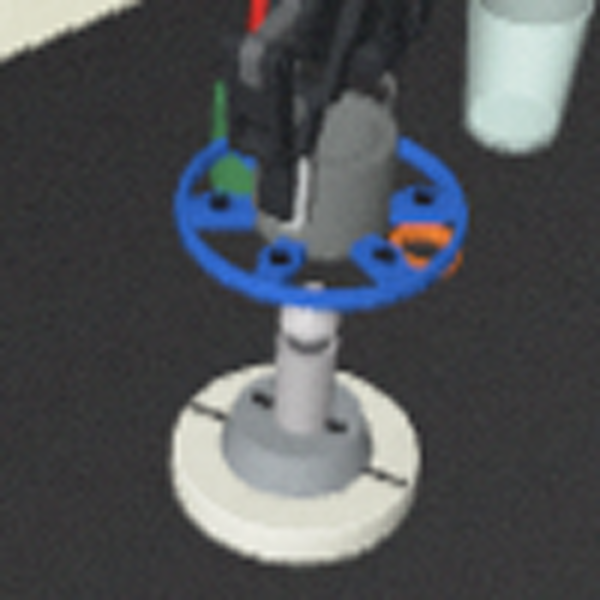

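Call:
apply_moves(plan=[{"tx": 0, "ty": -1, "tz": -20, "rx": 0, "ry": 0, "rz": 0, "jaw": -1}, {"tx": 0, "ty": -1, "tz": -40, "rx": 0, "ry": 0, "rz": 0, "jaw": -1}, {"tx": 0, "ty": -1, "tz": -60, "rx": 0, "ry": 0, "rz": 0, "jaw": -1}, {"tx": 0, "ty": -1, "tz": -75, "rx": 0, "ry": 0, "rz": 0, "jaw": -1}, {"tx": 0, "ty": -1, "tz": -75, "rx": 0, "ry": 0, "rz": 0, "jaw": -1}])

```text
time_s: 7.5
position: [0.5865, -0.0005, 0.0599]
tool_rot: [[0.955, 0.296, -0.008], [0.296, -0.955, 0.009], [-0.005, -0.011, -1.0]]
ft_force: [-0.1, 0.2, -2.6]
grip_width: 0.0575
```

```bash
python3 - <<'E'
from h import *
for n in('side','wrist'): snap(n,n+'10')
o=env.observe();print(o['time_s'],o['position'],o['grip_width'],o['ft_force'])
cv2.imwrite('pics/z10.png',cv2.resize(cv2.imread('pics/side10.png')[130:230,290:390],(600,600),interpolation=cv2.INTER_CUBIC))
E
```

```text
7.6 [ 0.58796013 -0.0011022   0.06219353] 0.05752974430256931 [-0.32890028  1.31191207 -1.91944214]
```

View pics/wrist10.png

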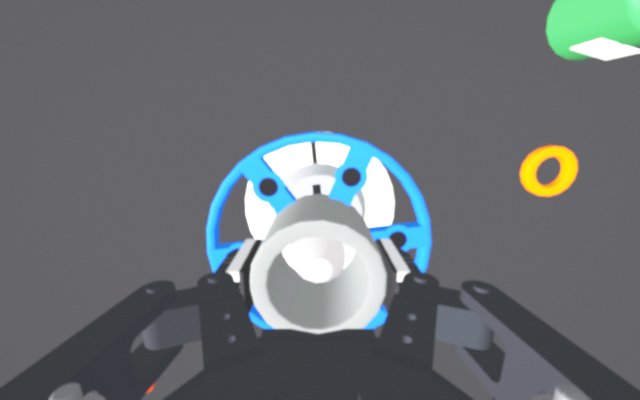

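View pics/z10.png

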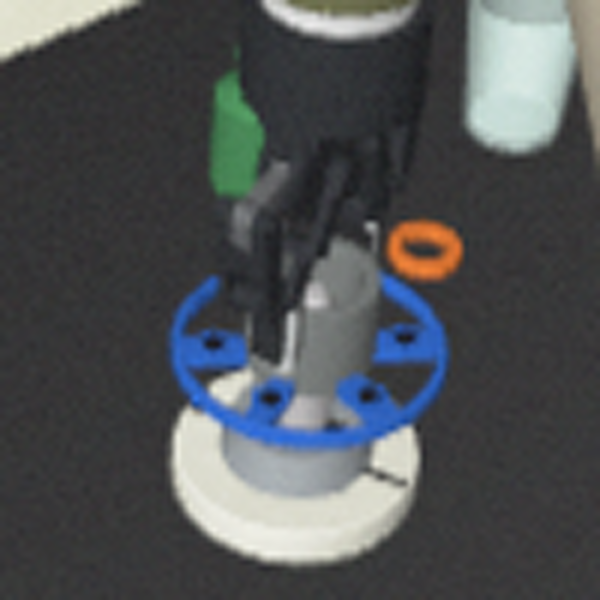

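Call:
apply_moves(plan=[{"tx": 0, "ty": -0.5, "tz": -12, "rx": 0, "ry": 0, "rz": 0, "jaw": -1}, {"tx": 0, "ty": -0.5, "tz": -24, "rx": 0, "ry": 0, "rz": 0, "jaw": -1}, {"tx": 0, "ty": -0.5, "tz": -32, "rx": 0, "ry": 0, "rz": 0, "jaw": -1}, {"tx": 0, "ty": -0.5, "tz": -36, "rx": 0, "ry": 0, "rz": 0, "jaw": -1}, {"tx": 0, "ty": -0.5, "tz": -38, "rx": 0, "ry": 0, "rz": 0, "jaw": -1}, {"tx": 0, "ty": -0.5, "tz": -39, "rx": 0, "ry": 0, "rz": 0, "jaw": -1}])

```text
time_s: 8.2
position: [0.5881, -0.0016, 0.0231]
tool_rot: [[0.955, 0.296, -0.003], [0.296, -0.955, 0.008], [-0.001, -0.008, -1.0]]
ft_force: [0.8, -0.5, -2.3]
grip_width: 0.0575
```

Call:
apply_moves(plan=[{"tx": 0, "ty": 0, "tz": -1, "rx": 0, "ry": 0, "rz": 0, "jaw": -1}, {"tx": 0, "ty": 0, "tz": -2, "rx": 0, "ry": 0, "rz": 0, "jaw": -1}, {"tx": 0, "ty": 0, "tz": -2, "rx": 0, "ry": 0, "rz": 0, "jaw": -1}])

```text
time_s: 8.5
position: [0.5883, -0.0017, 0.0215]
tool_rot: [[0.955, 0.296, -0.003], [0.296, -0.955, 0.008], [-0.0, -0.008, -1.0]]
ft_force: [-0.2, 0.3, -0.1]
grip_width: 0.0572
```

Call:
apply_moves(plan=[{"tx": 0, "ty": 0, "tz": -0.5, "rx": 0, "ry": 0, "rz": 0, "jaw": -1}, {"tx": 0, "ty": 0, "tz": -0.5, "rx": 0, "ry": 0, "rz": 0, "jaw": -0.2}, {"tx": 0, "ty": 0, "tz": -0.5, "rx": 0, "ry": 0, "rz": 0, "jaw": 1}, {"tx": 0, "ty": 0, "tz": -0.5, "rx": 0, "ry": 0, "rz": 0, "jaw": 1}, {"tx": 0, "ty": 0, "tz": -0.5, "rx": 0, "ry": 0, "rz": 0, "jaw": 1}, {"tx": 0, "ty": 0, "tz": -0.5, "rx": 0, "ry": 0, "rz": 0, "jaw": 1}])

```text
time_s: 9.1
position: [0.5884, -0.0017, 0.021]
tool_rot: [[0.955, 0.296, -0.003], [0.296, -0.955, 0.008], [-0.0, -0.008, -1.0]]
ft_force: [-0.4, 0.1, 0.0]
grip_width: 0.0854
```

```bash
python3 - <<'E'
from h import *
for n in('side','wrist'): snap(n,n+'11')
o=env.observe();print(o['time_s'],o['position'],o['grip_width'],o['ft_force'])
cv2.imwrite('pics/z11.png',cv2.resize(cv2.imread('pics/side11.png')[130:230,290:390],(600,600),interpolation=cv2.INTER_CUBIC))
E
```

```text
9.2 [ 0.58833437 -0.00170436  0.02096923] 0.08505888455350631 [ 0.10147289  0.4854328  -0.06283494]
```

View pics/wrist11.png

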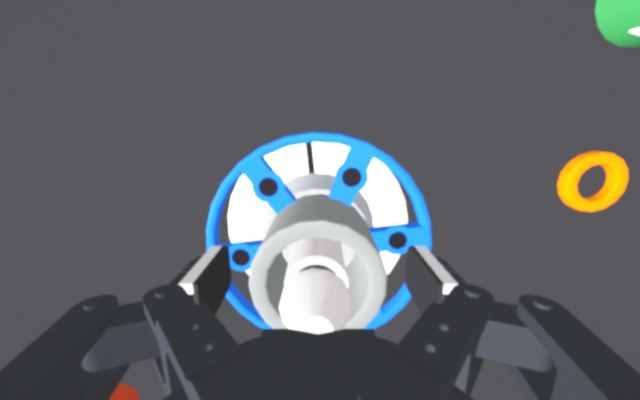

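View pics/z11.png

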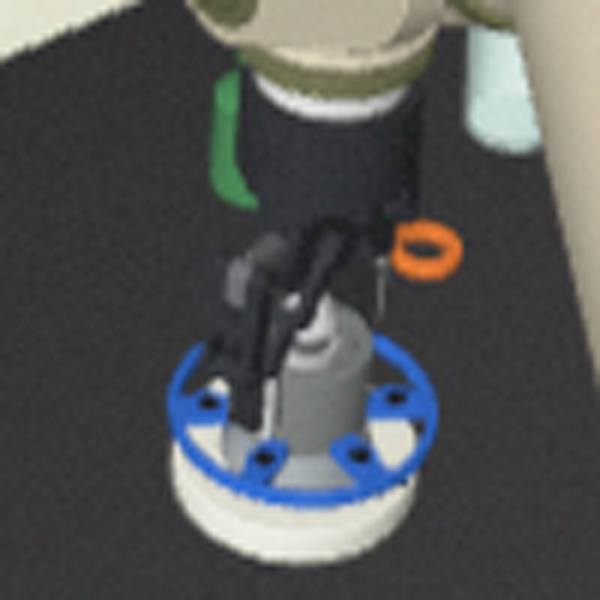

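Call:
apply_moves(plan=[{"tx": 0, "ty": 0, "tz": 30, "rx": 0, "ry": 0, "rz": 0, "jaw": 1}, {"tx": 0, "ty": 0, "tz": 75, "rx": 0, "ry": 0, "rz": 0, "jaw": 1}, {"tx": 0, "ty": 0, "tz": 120, "rx": 0, "ry": 0, "rz": 0, "jaw": 1}, {"tx": -30, "ty": -10, "tz": 130, "rx": 0, "ry": 0, "rz": 0, "jaw": 1}, {"tx": -62, "ty": -19, "tz": 130, "rx": 0, "ry": 0, "rz": 0, "jaw": 1}, {"tx": -62, "ty": -19, "tz": 130, "rx": 0, "ry": 0, "rz": 0, "jaw": 1}, {"tx": -62, "ty": -19, "tz": 130, "rx": 0, "ry": 0, "rz": 0, "jaw": 1}])

```text
time_s: 9.9
position: [0.5264, -0.0209, 0.1514]
tool_rot: [[0.955, 0.295, -0.002], [0.295, -0.955, 0.008], [0.001, -0.008, -1.0]]
ft_force: [0.4, 0.3, 0.2]
grip_width: 0.0853
```

```bash
python3 - <<'E'
from h import *
for n in('side','wrist'): snap(n,n+'12')
o=env.observe();print(o['time_s'],o['position'],o['grip_width'],o['ft_force']);print(proj(load('wrist12'),[.587,-.002,.1]))
cv2.imwrite('pics/z12.png',cv2.resize(cv2.imread('pics/wrist12.png')[40:240,220:420],(600,600),interpolation=cv2.INTER_CUBIC))
cv2.imwrite('pics/z13.png',cv2.resize(cv2.imread('pics/side12.png')[150:230,300:380],(600,600),interpolation=cv2.INTER_CUBIC))
E
```

```text
10.0 [ 0.52704997 -0.02069566  0.15090561] 0.08522647497380181 [ 0.30461011 -0.49961284 -0.01062145]
[318.41741833 125.91832053]
```

View pics/z12.png

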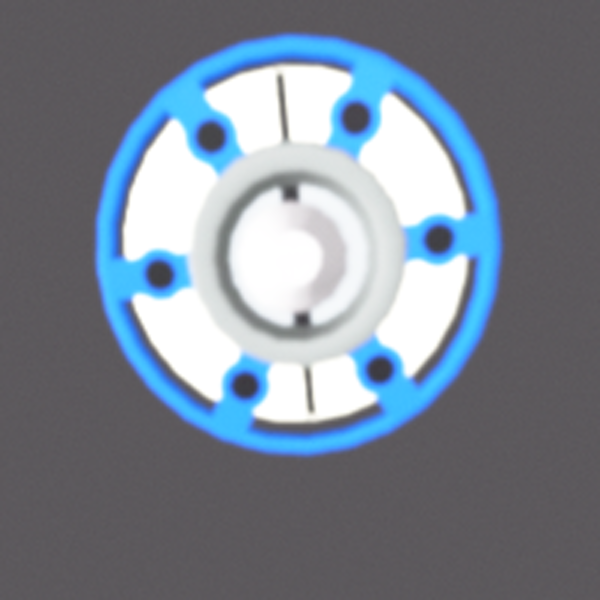

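View pics/z13.png

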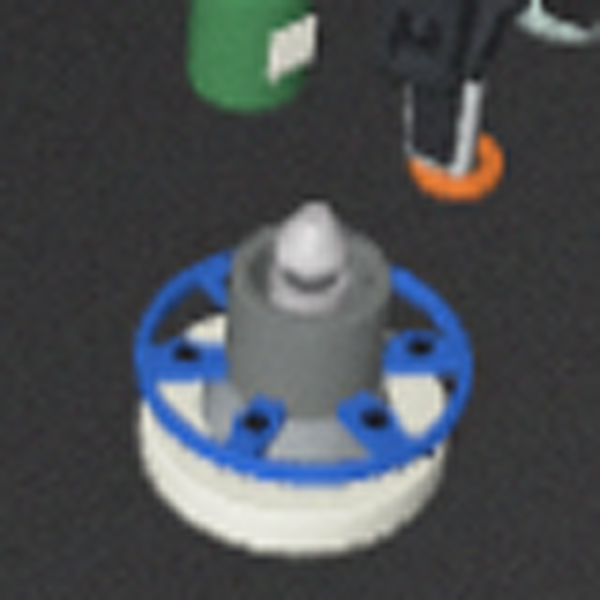

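```bash
python3 - <<'E'
from m import *
a=cv2.imread('pics/wrist12.png')[95:155,285:350].astype(float);g=np.clip((a-170)/85,0,1)
g=(g**1.5*255).astype(np.uint8);cv2.imwrite('pics/z14.png',cv2.resize(g,(650,600),interpolation=cv2.INTER_CUBIC))
E
```

```text
(no output)
```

View pics/z14.png

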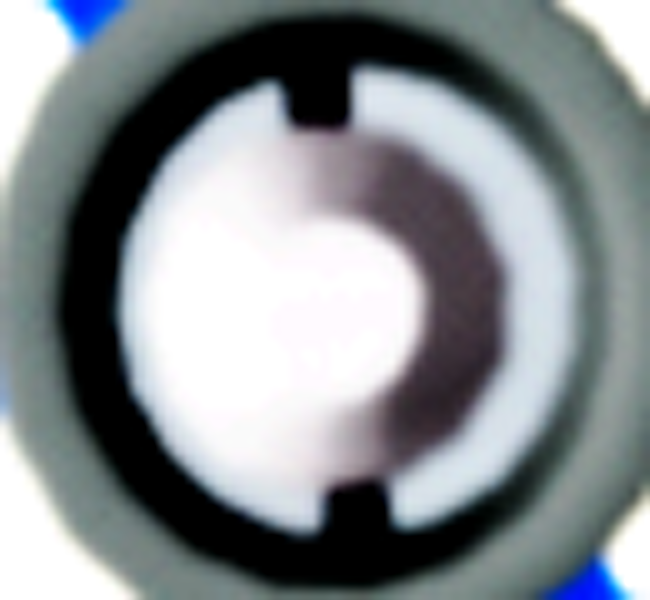

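```bash
python3 - <<'E'
from m import *
d=load('wrist12'); p=lambda u,v:(285+(u-4.5)/10,95+(v-4.5)/10)
print('cam',d['world_from_camera'][:3,3])
print('head .102',onz(d,p(326,304),.102)); print('tip .114',onz(d,p(341,305),.114))
q=lambda u,v:(220+(u-1)/3,40+(v-1)/3)
print('hub', onz(d,q(298.5,252),.0868),'rim',onz(d,q(298.5,245.5),.048))
A=onz(d,q(280,75),.02);B=onz(d,q(312,412),.02);print('line dir',np.degrees(np.arctan2(*(A-B)[[1,0]])),A,B)
# slots at z .04
C=onz(d,p(320,125),.04);D=onz(d,p(360,485),.04);print('slot pts',C,D)
for P in (C,D):
  print('fit')
print('rest/clip')
for b in blobs(d,(45,150,60),(75,255,255),.045): print(b)
E
```

```text
cam [ 0.58898169 -0.00270015  0.32563053]
head .102 [ 0.5874018  -0.00090413  0.102     ]
tip .114 [ 0.58773315 -0.00202453  0.114     ]
hub [ 0.58870173 -0.00201402  0.0868    ] rim [ 0.590486   -0.00133273  0.048     ]
line dir 22.887115790038887 [0.63913544 0.02011929 0.02      ] [ 0.53795515 -0.02259413  0.02      ]
slot pts [0.60218426 0.00488847 0.04      ] [ 0.57187904 -0.00849327  0.04      ]
fit
fit
rest/clip
(np.int32(110), array([521.5, 291.7]), 0.485, -0.261, 0.0093)
(np.int32(69), array([494.3, 294.8]), 0.4748, -0.2349, 0.0097)
(np.int32(507), array([582.7, 307.7]), 0.4899, -0.3331, 0.0242)
```

Call:
apply_moves(plan=[{"tx": -22, "ty": -40, "tz": 20, "rx": 0, "ry": 0, "rz": 0, "jaw": 1}, {"tx": -144, "ty": -263, "tz": 30, "rx": 0, "ry": 0, "rz": 0, "jaw": 1}, {"tx": -144, "ty": -263, "tz": 30, "rx": 0, "ry": 0, "rz": 0, "jaw": 1}, {"tx": -144, "ty": -263, "tz": 30, "rx": 0, "ry": 0, "rz": 0, "jaw": 1}, {"tx": -144, "ty": -263, "tz": 30, "rx": 0, "ry": 0, "rz": 0, "jaw": 1}, {"tx": -144, "ty": -263, "tz": 30, "rx": 0, "ry": 0, "rz": 0, "jaw": 1}, {"tx": -144, "ty": -263, "tz": 30, "rx": 0, "ry": 0, "rz": 0, "jaw": 1}, {"tx": -144, "ty": -263, "tz": 30, "rx": 0, "ry": 0, "rz": 0, "jaw": 1}, {"tx": -144, "ty": -263, "tz": 30, "rx": 0, "ry": 0, "rz": 0, "jaw": 1}])

```text
time_s: 10.9
position: [0.3837, -0.283, 0.1807]
tool_rot: [[0.955, 0.297, -0.002], [0.297, -0.955, 0.008], [0.0, -0.009, -1.0]]
ft_force: [-0.2, 0.1, -0.4]
grip_width: 0.0855
```

```bash
python3 - <<'E'
from h import *
for n in('side','wrist','top'): snap(n,n+'13')
o=env.observe();print(o['time_s'],o['position'],o['grip_width'],o['ft_force'])
E
```

```text
11.05 [ 0.38380758 -0.28261452  0.1808879 ] 0.08545276054559764 [-0.2171622  -0.59853831  0.4981069 ]
```

View pics/wrist13.png

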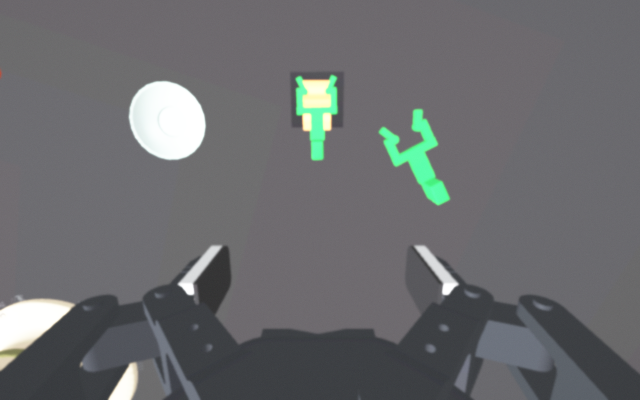

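View pics/side13.png

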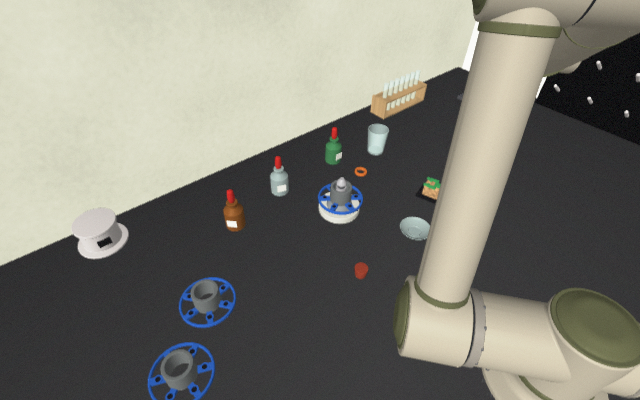

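```bash
python3 - <<'E'
from h import *
cv2.imwrite('pics/z15.png',cv2.resize(cv2.imread('pics/wrist13.png')[65:165,280:355],(450,600),interpolation=cv2.INTER_CUBIC))
E
```

```text
(no output)
```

View pics/z15.png

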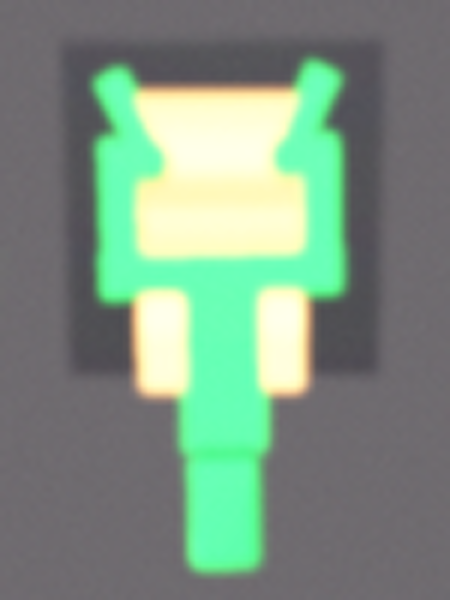

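```bash
python3 - <<'E'
from h import *
d=load('wrist13'); p=lambda u,v:(280+(u-2.5)/6,65+(v-2.5)/6)
print('cam',np.array(d['world_from_camera'])[:3,3])
bb=onz(d,p(221,257),.0465); lips=onz(d,p(220,165),.0465); print('backbar inner',bb,'lips',lips,np.linalg.norm(bb-lips))
s1=onz(d,p(97,135),.0465);s2=onz(d,p(97,300),.0465);s3=onz(d,p(343,135),.0465);s4=onz(d,p(345,297),.0465)
for a,b in((s1,s2),(s3,s4),(lips,bb)): print('dir',np.degrees(np.arctan2(*(a-b)[[1,0]])))
tf=onz(d,p(224.5,455),.066);tb=onz(d,p(224.5,572),.066); tb2=onz(d,p(224.5,572),.040);print('tab',tf,tb,tb2,np.linalg.norm(tf-tb))
o=(s1+s2+s3+s4)/4;print('side mid',o)
s=load('side0');cv2.imwrite('pics/z16.png',cv2.resize(cv2.imread('pics/side0.png')[165:215,410:480],(840,600),interpolation=cv2.INTER_CUBIC)[:, :800])
E
```

```text
cam [ 0.44599336 -0.2645591   0.35521676]
backbar inner [ 0.45974819 -0.25611762  0.0465    ] lips [ 0.4735441  -0.25165356  0.0465    ] 0.014500170576075071
dir 16.208721155816587
dir 19.08030191439765
dir 17.93047989322161
tab [ 0.42993812 -0.2662448   0.066     ] [ 0.41192934 -0.27185607  0.066     ] [ 0.40886706 -0.27251206  0.04      ] 0.018862723839104378
side mid [ 0.4656753  -0.25417319  0.0465    ]
```

View pics/z16.png

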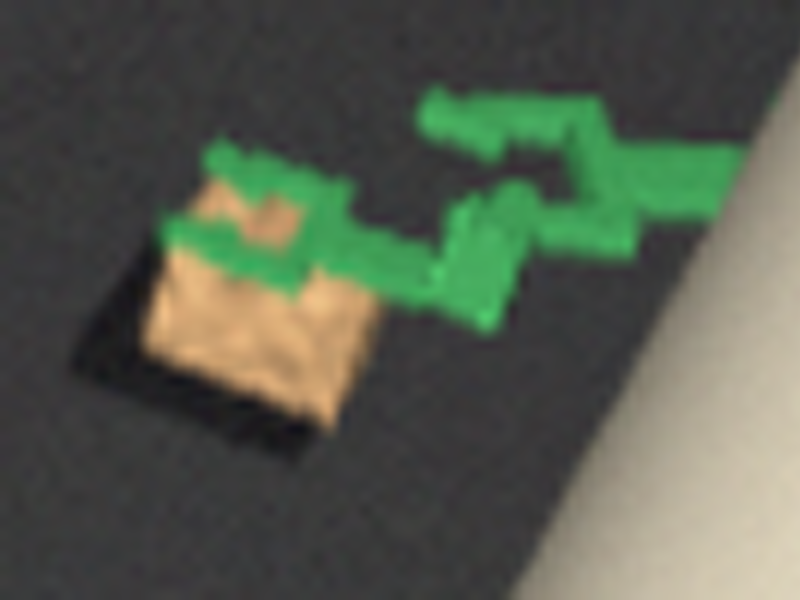

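Call:
apply_moves(plan=[{"tx": 36.5, "ty": 14, "tz": -30, "rx": 0, "ry": 0, "rz": 0, "jaw": -0.3}, {"tx": 36.5, "ty": 14, "tz": -80, "rx": 0, "ry": 0, "rz": 0, "jaw": -0.3}, {"tx": 36.5, "ty": 14, "tz": -130, "rx": 0, "ry": 0, "rz": 0, "jaw": -0.3}, {"tx": 36.5, "ty": 14, "tz": -130, "rx": 0, "ry": 0, "rz": 0, "jaw": -0.3}, {"tx": 36.5, "ty": 14, "tz": -130, "rx": 0, "ry": 0, "rz": 0, "jaw": -0.3}, {"tx": 36.5, "ty": 14, "tz": -130, "rx": 0, "ry": 0, "rz": 0, "jaw": -0.3}])

```text
time_s: 11.65
position: [0.4215, -0.2695, 0.0534]
tool_rot: [[0.954, 0.299, 0.001], [0.299, -0.954, 0.005], [0.002, -0.004, -1.0]]
ft_force: [0.6, -0.3, 0.5]
grip_width: 0.0302
```

```bash
python3 - <<'E'
from h import *
for n in('side','wrist'): snap(n,n+'14')
d=load('wrist13');s=load('side0')
print('jawtip', tri(d,(280+109.5/6,65+70/6),s,(427.75,177.1)))
o=env.observe();print(o['time_s'],o['position'],o['grip_width'],o['ft_force'])
cv2.imwrite('pics/z17.png',cv2.resize(cv2.imread('pics/wrist14.png')[80:330,220:420],(480,600),interpolation=cv2.INTER_CUBIC))
cv2.imwrite('pics/z18.png',cv2.resize(cv2.imread('pics/side14.png')[150:210,400:480],(800,600),interpolation=cv2.INTER_CUBIC))
T=o['position'];X=o['tool_rot'][:,0];Y=o['tool_rot'][:,1];w=load('wrist14')
for dz in range(25,55,5): print(dz,proj(w,T+X*.011-Y*o['grip_width']/2+[0,0,dz/1e3]).round(1))
E
```

```text
jawtip (array([ 0.47767236, -0.23378957,  0.07062084]), np.float64(0.0029551425993789003))
11.75 [ 0.42124914 -0.26947193  0.05314841] 0.02994889015850988 [ 1.23705342  0.40199195 -0.05761854]
25 [290.2 226.2]
30 [289.3 229.4]
35 [288.3 232.8]
40 [287.3 236.4]
45 [286.2 240.3]
50 [285.  244.5]
```

View pics/z17.png

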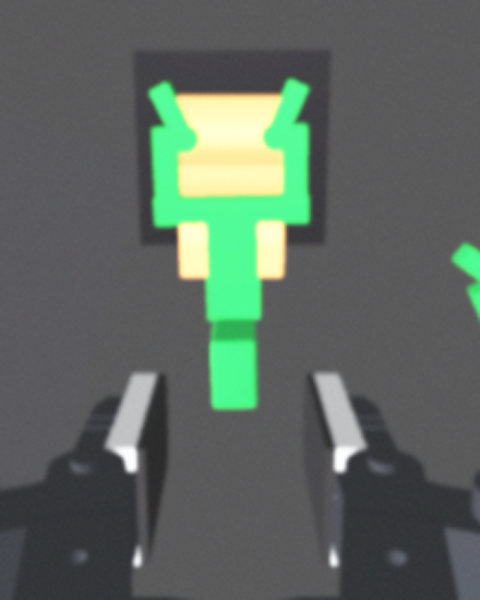

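View pics/z18.png

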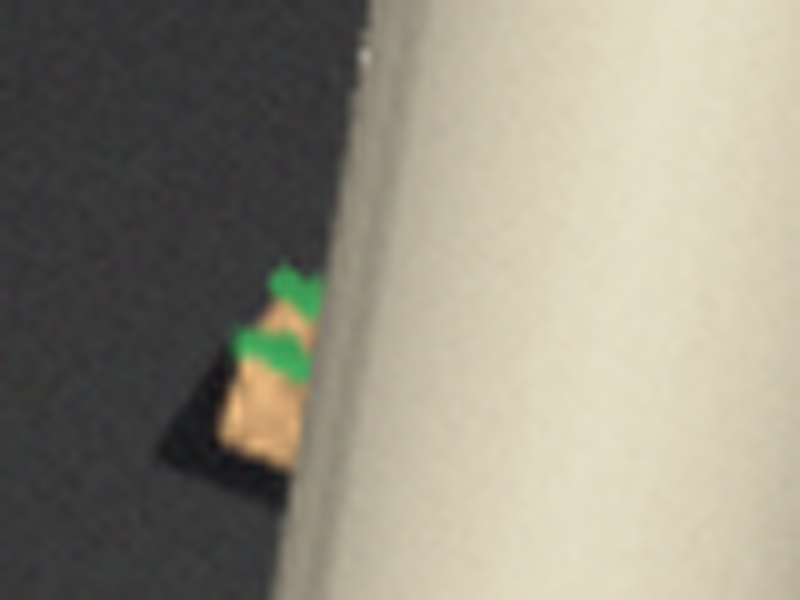

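```bash
python3 - <<'E'
from h import *
d=load('wrist13');s=load('side0');w=load('wrist14')
print('jawtip', tri(d,(280+109.5/6,65+70/6),s,(423.6,183.5)))
p=lambda u,v:(220+u/2.4,80+v/2.4)
print('tab two wrist views: rear top', tri(d,(280+222/6,65+569.5/6),w,p(234,408)))
print('backbar',tri(d,(280+218.5/6,65+254.5/6),w,p(231,196)))
print('lips',tri(d,(280+217.5/6,65+162.5/6),w,p(231,138)))
for nm,u,v,z in(('tabrear',234,408,.066),('tabfront',234,340,.066),('bb',231,196,.0465),('lips',231,138,.0465)): print(nm,onz(w,p(u,v),z))
E
```

```text
jawtip (array([ 0.48163798, -0.23056879,  0.04505661]), np.float64(0.0008277846749885513))
tab two wrist views: rear top (array([ 0.41158367, -0.27209258,  0.06263296]), np.float64(0.00031972310165240264))
backbar (array([ 0.46011572, -0.25600742,  0.03897255]), np.float64(0.00020175905801333882))
lips (array([ 0.47452937, -0.2513984 ,  0.03614781]), np.float64(0.00037582238436642296))
tabrear [ 0.41308803 -0.27180613  0.066     ]
tabfront [ 0.43019949 -0.26645286  0.066     ]
bb [ 0.46105752 -0.25588954  0.0465    ]
lips [ 0.47504404 -0.25153097  0.0465    ]
```

Call:
apply_moves(plan=[{"tx": 0, "ty": 0.3, "tz": -25, "rx": 0, "ry": 0, "rz": 0, "jaw": -0.3}, {"tx": 0, "ty": 0.3, "tz": -40, "rx": 0, "ry": 0, "rz": 0, "jaw": -0.3}, {"tx": 0, "ty": 0.3, "tz": -47, "rx": 0, "ry": 0, "rz": 0, "jaw": -0.3}, {"tx": 0, "ty": 0.3, "tz": -47, "rx": 0, "ry": 0, "rz": 0, "jaw": -0.3}])

```text
time_s: 12.15
position: [0.4214, -0.2694, 0.0065]
tool_rot: [[0.955, 0.298, 0.001], [0.298, -0.955, 0.004], [0.002, -0.004, -1.0]]
ft_force: [0.3, 0.3, 0.1]
grip_width: 0.0297
```

```bash
python3 - <<'E'
from h import *
for n in('wrist',): snap(n,n+'15')
o=env.observe();print(o['time_s'],o['position'],o['grip_width'],o['ft_force'])
cv2.imwrite('pics/z19.png',cv2.resize(cv2.imread('pics/wrist15.png')[80:330,220:420],(480,600),interpolation=cv2.INTER_CUBIC))
E
```

```text
12.2 [ 0.42155829 -0.26956438  0.00694737] 0.029728550877090785 [ 0.09761318 -0.20261946  0.69360299]
```

View pics/z19.png

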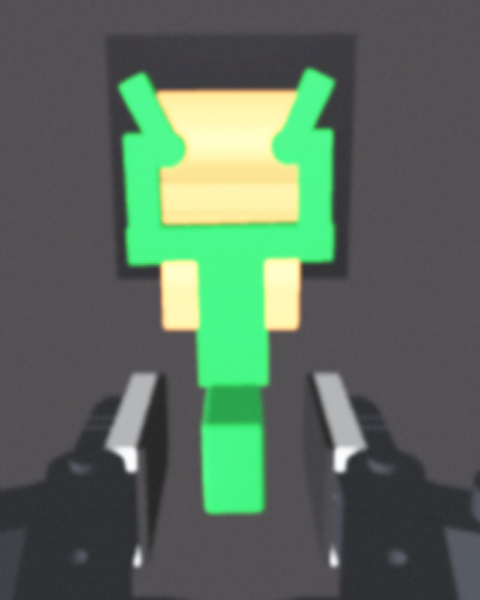

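Call:
apply_moves(plan=[{"tx": 0, "ty": 0, "tz": 0, "rx": 0, "ry": 0, "rz": 0, "jaw": -1}, {"tx": 0, "ty": 0, "tz": 0, "rx": 0, "ry": 0, "rz": 0, "jaw": -1}, {"tx": 0, "ty": 0, "tz": 0, "rx": 0, "ry": 0, "rz": 0, "jaw": -1}, {"tx": 0, "ty": 0, "tz": 0, "rx": 0, "ry": 0, "rz": 0, "jaw": -1}, {"tx": 0, "ty": 0, "tz": 0, "rx": 0, "ry": 0, "rz": 0, "jaw": -1}], grip_force=40)

```text
time_s: 12.7
position: [0.422, -0.2701, 0.0079]
tool_rot: [[0.955, 0.298, 0.003], [0.298, -0.955, 0.002], [0.004, -0.001, -1.0]]
ft_force: [-0.4, 0.1, 6.2]
grip_width: 0.0103
```

Call:
apply_moves(plan=[{"tx": 0, "ty": 0, "tz": 10, "rx": 0, "ry": 0, "rz": 0, "jaw": -1}, {"tx": 0, "ty": 0, "tz": 30, "rx": 0, "ry": 0, "rz": 0, "jaw": -1}, {"tx": 0, "ty": 0, "tz": 70, "rx": 0, "ry": 0, "rz": 0, "jaw": -1}, {"tx": 0, "ty": 0, "tz": 110, "rx": 0, "ry": 0, "rz": 0, "jaw": -1}, {"tx": 0, "ty": 0, "tz": 110, "rx": 0, "ry": 0, "rz": 0, "jaw": -1}, {"tx": 0, "ty": 0, "tz": 110, "rx": 0, "ry": 0, "rz": 0, "jaw": -1}])

```text
time_s: 13.3
position: [0.4221, -0.2701, 0.1188]
tool_rot: [[0.954, 0.298, 0.004], [0.298, -0.954, 0.001], [0.004, 0.0, -1.0]]
ft_force: [-0.1, -0.0, -0.6]
grip_width: 0.0101
```

```bash
python3 - <<'E'
from h import *
for n in('wrist','top'): snap(n,n+'16')
o=env.observe();print(o['time_s'],o['position'],o['grip_width'],o['ft_force'],o['tool_rot'].round(4).tolist())
cv2.imwrite('pics/z20.png',cv2.resize(cv2.imread('pics/wrist16.png')[80:330,220:420],(480,600),interpolation=cv2.INTER_CUBIC))
E
```

```text
13.4 [ 0.42152714 -0.26956688  0.11716581] 0.010155846052282641 [-0.31775356  0.18226466 -0.61287419] [[0.9545, 0.2982, 0.0018], [0.2982, -0.9545, 0.0036], [0.0028, -0.0029, -1.0]]
```

View pics/z20.png

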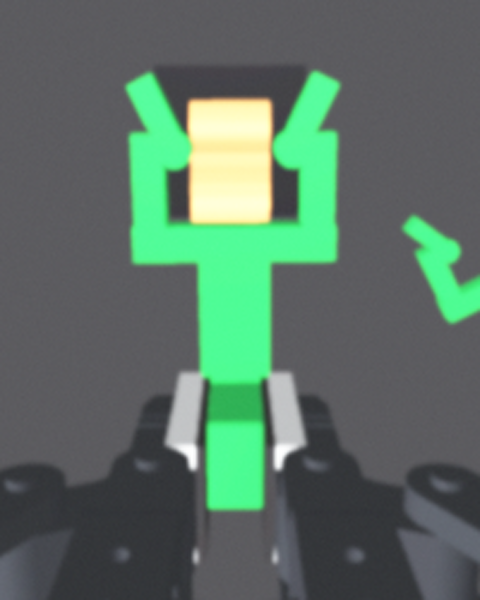

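```bash
python3 - <<'E'
from h import *
w=load('wrist16'); p=lambda u,v:(220+(u-.7)/2.4,80+(v-.7)/2.4)
T=np.array([.42153,-.26957,.11717]); z=T[2]+.0321+.0065
bb=onz(w,p(234,224),z); l=onz(w,p(232.5,150),z); print((bb-T)*1e3,(l-T)*1e3,np.degrees(np.arctan2(*(l-bb)[[1,0]])),np.linalg.norm(l-bb))
X=np.array([.9545,.2982,0]);print('origin rel', ((bb+.0103*X)-T)*1e3,((l-.0045*X)-T)*1e3)
a=onz(w,p(130,132),z);b=onz(w,p(131,262),z);c=onz(w,p(337,132),z);e=onz(w,p(336,262),z)
for q,r in((a,b),(c,e)): print(np.degrees(np.arctan2(*(q-r)[[1,0]])))
print(np.linalg.norm(a-c),((a+b+c+e)/4-T)*1e3)
E
```

```text
[40.33606188 12.444164   38.6       ] [53.98296245 17.01022496 38.6       ] 18.499516319822455 0.014390511033198742
origin rel [50.16741188 15.515624   38.6       ] [49.68771245 15.66832496 38.6       ]
15.615478823662574
19.058115396912708
0.03967612771510731 [45.1126484  14.03815899 38.6       ]
```

Call:
apply_moves(plan=[{"tx": 10, "ty": 32, "tz": 0, "rx": 0, "ry": 0, "rz": 0, "jaw": -1}, {"tx": 22, "ty": 72, "tz": 0, "rx": 0, "ry": 0, "rz": 0, "jaw": -1}, {"tx": 34, "ty": 112, "tz": 0, "rx": 0, "ry": 0, "rz": 0, "jaw": -1}, {"tx": 46, "ty": 152, "tz": 0, "rx": 0, "ry": 0, "rz": 0, "jaw": -1}, {"tx": 58, "ty": 192, "tz": 0, "rx": 0, "ry": 0, "rz": 0, "jaw": -1}, {"tx": 68, "ty": 222, "tz": 0, "rx": 0, "ry": 0, "rz": 0, "jaw": -1}, {"tx": 73, "ty": 239, "tz": 0, "rx": 0, "ry": 0, "rz": 0, "jaw": -1}, {"tx": 73, "ty": 239, "tz": 0, "rx": 0, "ry": 0, "rz": 0, "jaw": -1}, {"tx": 73, "ty": 239, "tz": 0, "rx": 0, "ry": 0, "rz": 0, "jaw": -1}])

```text
time_s: 14.3
position: [0.494, -0.0306, 0.1163]
tool_rot: [[0.954, 0.299, -0.0], [0.299, -0.954, 0.004], [0.001, -0.004, -1.0]]
ft_force: [-0.2, -0.6, -0.7]
grip_width: 0.0097
```

```bash
python3 - <<'E'
from h import *
for n in('wrist','side','top'): snap(n,n+'17')
o=env.observe();print(o['time_s'],o['position'],o['grip_width'],o['ft_force'],o['tool_rot'].round(4).tolist())
cv2.imwrite('pics/z21.png',cv2.resize(cv2.imread('pics/wrist17.png')[40:290,220:420],(480,600),interpolation=cv2.INTER_CUBIC))
cv2.imwrite('pics/z22.png',cv2.resize(cv2.imread('pics/side17.png')[130:230,300:400],(600,600),interpolation=cv2.INTER_CUBIC))
E
```

```text
14.45 [ 0.49419665 -0.03144595  0.1167907 ] 0.009890010621674099 [ 0.52643109 -0.28227791 -0.6664872 ] [[0.9549, 0.2969, 0.0009], [0.2969, -0.9549, 0.0037], [0.002, -0.0033, -1.0]]
```

View pics/z21.png

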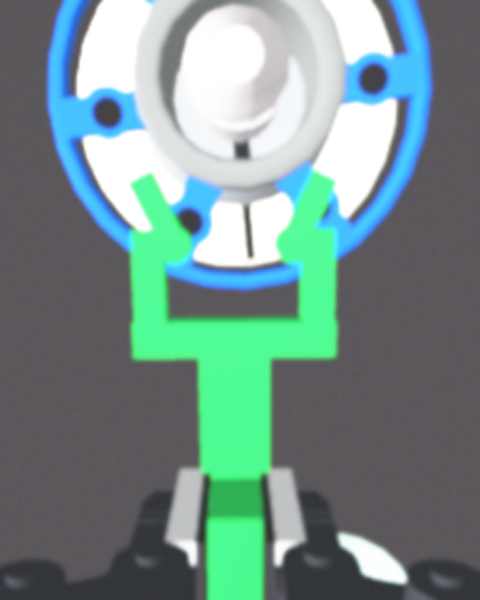

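View pics/z22.png

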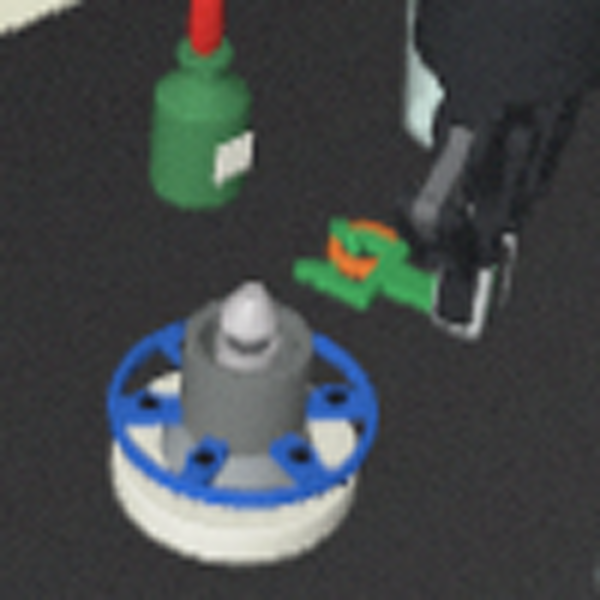

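```bash
python3 - <<'E'
from m import *
a=cv2.imread('pics/wrist17.png')[40:100,285:350].astype(float);g=np.clip((a-170)/85,0,1)
g=(g**1.5*255).astype(np.uint8);cv2.imwrite('pics/z23.png',cv2.resize(g,(650,600),interpolation=cv2.INTER_CUBIC))
w=load('wrist17');T=np.array([.4942,-.03145,.1168])
for P in([.5875,-.0017,.114],[.5875,-.0017,.102]): print((proj(w,P)-[285,40])*10+4.5)
p=lambda u,v:(220+(u-.7)/2.4,40+(v-.7)/2.4); z=T[2]+.0386
X=np.array([.955,.297,0]);Y=np.array([.297,-.955,0])
for u,v in((234.5,321),(234,245)): q=onz(w,p(u,v),z)-T; print(q@X*1e3,q@Y*1e3)
E
```

```text
[342.99058963 220.88837618]
[343.03436697 262.37082477]
42.221065089935884 -1.179675371649578
56.75334136687722 -1.303475596986752
```

View pics/z23.png

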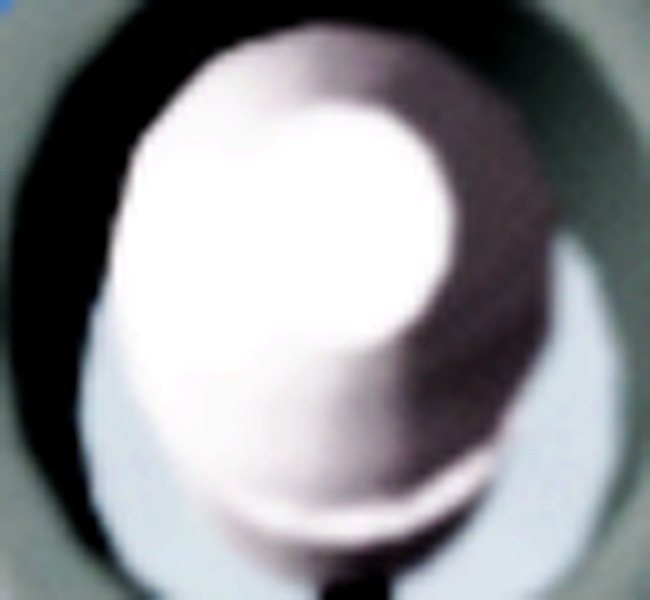

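Call:
apply_moves(plan=[{"tx": 0, "ty": 1, "tz": -20, "rx": 0, "ry": 0, "rz": 0, "jaw": -1}, {"tx": 0, "ty": 1, "tz": -40, "rx": 0, "ry": 0, "rz": 0, "jaw": -1}, {"tx": 0, "ty": 1, "tz": -54, "rx": 0, "ry": 0, "rz": 0, "jaw": -1}, {"tx": 0, "ty": 1, "tz": -56, "rx": 0, "ry": 0, "rz": 0, "jaw": -1}, {"tx": 0, "ty": 1, "tz": -56, "rx": 0, "ry": 0, "rz": 0, "jaw": -1}, {"tx": 0, "ty": 1, "tz": -56, "rx": 0, "ry": 0, "rz": 0, "jaw": -1}])

```text
time_s: 15.05
position: [0.4946, -0.0309, 0.0615]
tool_rot: [[0.955, 0.296, 0.002], [0.296, -0.955, 0.003], [0.003, -0.002, -1.0]]
ft_force: [-1.3, -0.7, -0.2]
grip_width: 0.0099
```

```bash
python3 - <<'E'
from h import *
o=env.observe();print(o['time_s'],o['position'],o['grip_width'],o['ft_force'],o['tool_rot'].round(4).tolist())
for n in('wrist','side'): snap(n,n+'18')
o=env.observe();print(o['time_s'],o['position'],o['grip_width'],o['ft_force'],o['tool_rot'].round(4).tolist())
cv2.imwrite('pics/z24.png',cv2.resize(cv2.imread('pics/wrist18.png')[20:270,220:420],(480,600),interpolation=cv2.INTER_CUBIC))
cv2.imwrite('pics/z25.png',cv2.resize(cv2.imread('pics/side18.png')[150:220,310:380],(600,600),interpolation=cv2.INTER_CUBIC))
a=cv2.imread('pics/wrist18.png')[0:100,270:370].astype(float);g=np.clip((a-150)/105,0,1)
g=(g**1.5*255).astype(np.uint8);cv2.imwrite('pics/z26.png',cv2.resize(g,(600,600),interpolation=cv2.INTER_CUBIC))
E
```

```text
15.05 [ 0.49463018 -0.03091096  0.06154032] 0.00993501892318868 [-1.27051547 -0.69031792 -0.16388963] [[0.9551, 0.2964, 0.0023], [0.2964, -0.9551, 0.0033], [0.0031, -0.0025, -1.0]]
15.15 [ 0.49461525 -0.03072534  0.06152853] 0.009843654439072383 [-1.26679308 -0.05105985  0.07082255] [[0.955, 0.2967, 0.0024], [0.2967, -0.955, 0.0033], [0.0033, -0.0024, -1.0]]
```

View pics/z24.png

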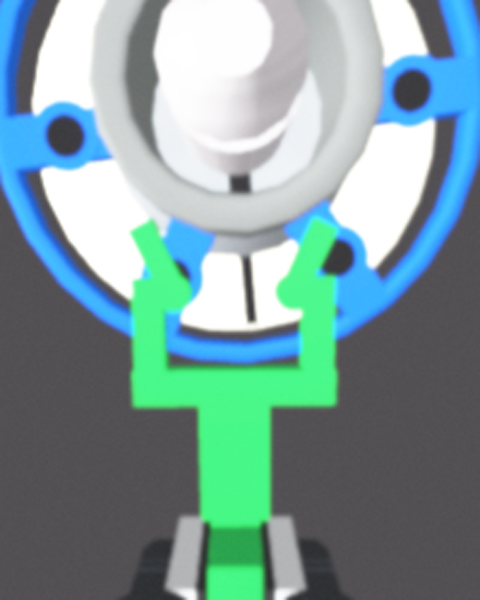

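View pics/z25.png

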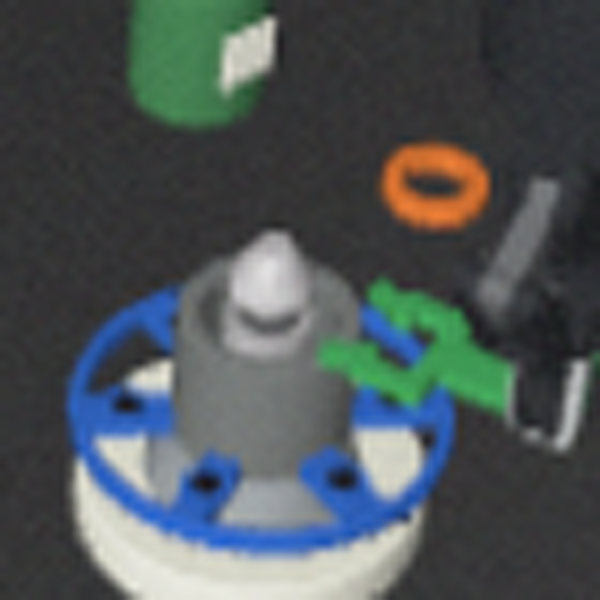

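View pics/z26.png

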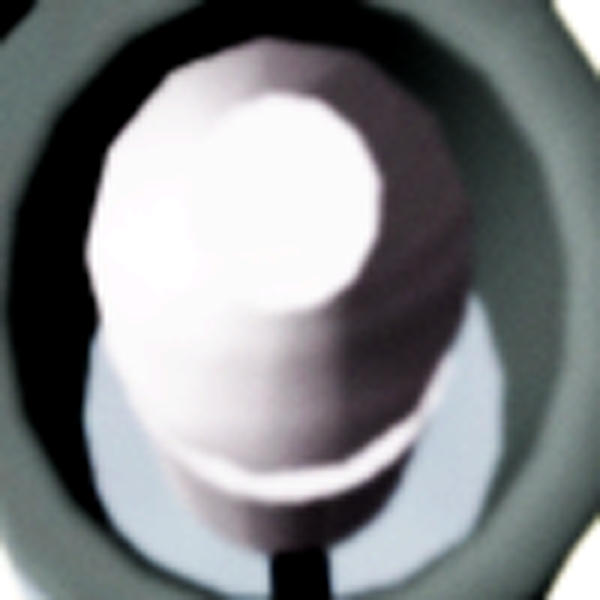

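```bash
python3 - <<'E'
from h import *
w=load('wrist18');T=np.array([.49463,-.03091,.06154]);X=np.array([.9551,.2964,0]);Y=np.array([.2964,-.9551,0])
p=lambda u,v:(220+(u-.7)/2.4,20+(v-.7)/2.4); r=lambda u,v:(270+(u-2.5)/6,(v-2.5)/6)
zt=T[2]+.0386
def f(n,q): q=q-T; print(n,(q@X*1e3).round(2),(q@Y*1e3).round(2))
f('bb',onz(w,p(234,367),zt)); f('lips',onz(w,p(234,294),zt)); f('jawmid',onz(w,p(234,232),zt))
f('side mid',onz(w,p(234,345),zt))
L=onz(w,r(87,245),.100);R=onz(w,r(472,245),.100); f('headL',L);f('headR',R);f('mid',(L+R)/2)
f('head low edge .096',onz(w,r(275,500),.096)); f('tip .114',onz(w,r(281,203),.114))
f('head front edge at .102?',onz(w,r(265,38),.102))
f('hub near rim',onz(w,p(238,232),.0868))
E
```

```text
bb 42.34 -0.42
lips 56.35 -0.42
jawmid 67.68 -0.41
side mid 46.64 -0.42
headL 98.29 -14.34
headR 98.28 12.63
mid 98.29 -0.85
head low edge .096 82.16 -1.23
tip .114 97.15 -0.65
head front edge at .102? 110.29 -1.8
hub near rim 68.02 0.35
```

Call:
apply_moves(plan=[{"tx": 5, "ty": 1.8, "tz": 0, "rx": 0, "ry": 0, "rz": 0, "jaw": -1}, {"tx": 9.5, "ty": 3.2, "tz": 0, "rx": 0, "ry": 0, "rz": 0, "jaw": -1}, {"tx": 9.5, "ty": 3.2, "tz": -2.5, "rx": 0, "ry": 0, "rz": 0, "jaw": -1}, {"tx": 9.5, "ty": 3.2, "tz": -4, "rx": 0, "ry": 0, "rz": 0, "jaw": -1}, {"tx": 9.5, "ty": 3.2, "tz": -5, "rx": 0, "ry": 0, "rz": 0, "jaw": -1}, {"tx": 9.5, "ty": 3.2, "tz": -5, "rx": 0, "ry": 0, "rz": 0, "jaw": -1}])

```text
time_s: 15.75
position: [0.5039, -0.0275, 0.0563]
tool_rot: [[0.955, 0.297, 0.002], [0.297, -0.955, 0.003], [0.003, -0.003, -1.0]]
ft_force: [0.1, 0.3, -0.0]
grip_width: 0.0105
```

```bash
python3 - <<'E'
from h import *
o=env.observe();print(o['time_s'],o['position'],o['ft_force'],o['wrist_torque'],o['tool_rot'].round(4).tolist())
for n in('wrist','side'): snap(n,n+'19')
o=env.observe();print(o['time_s'],o['position'],o['ft_force'],o['wrist_torque'])
cv2.imwrite('pics/z27.png',cv2.resize(cv2.imread('pics/wrist19.png')[20:270,220:420],(480,600),interpolation=cv2.INTER_CUBIC))
cv2.imwrite('pics/z28.png',cv2.resize(cv2.imread('pics/side19.png')[165:205,325:365],(600,600),interpolation=cv2.INTER_CUBIC))
E
```

```text
15.75 [ 0.50387841 -0.02745149  0.05628923] [ 0.10870442  0.31942784 -0.04550291] [ 0.01203577  0.03620644 -0.03008628] [[0.955, 0.2967, 0.0018], [0.2967, -0.955, 0.0034], [0.0027, -0.0028, -1.0]]
15.85 [ 0.50403738 -0.02752216  0.05651541] [ 1.52279687 -0.03074968 -0.99871335] [ 0.03886576  0.04365704 -0.02858308]
```

View pics/z27.png

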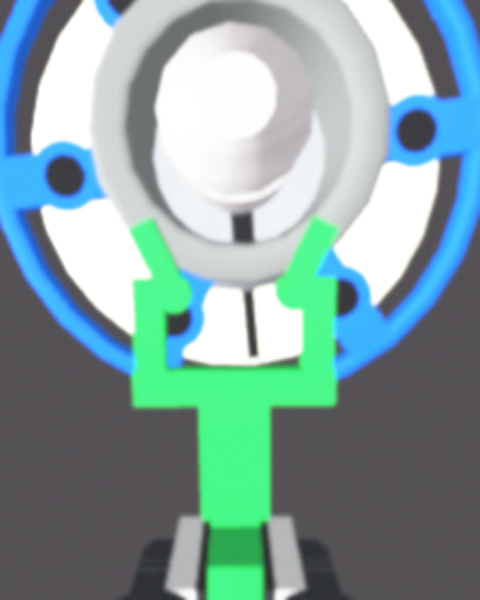

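View pics/z28.png

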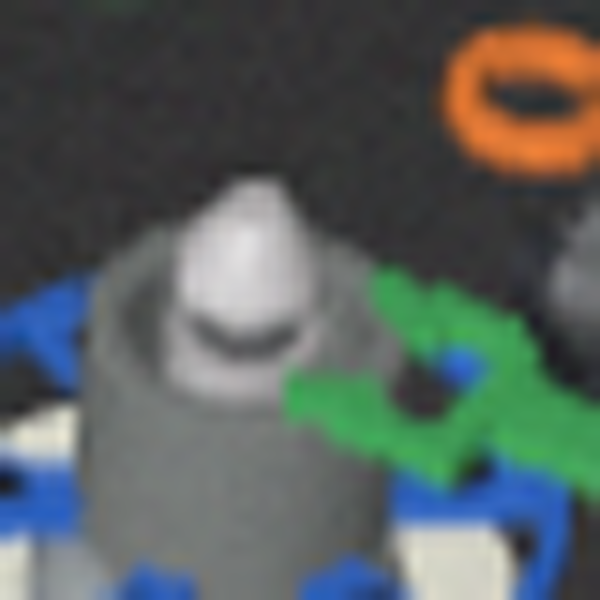

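Call:
apply_moves(plan=[{"tx": 0, "ty": 0, "tz": -0.5, "rx": 0, "ry": 0, "rz": 0, "jaw": -1}, {"tx": 0, "ty": 0, "tz": -1, "rx": 0, "ry": 0, "rz": 0, "jaw": -1}, {"tx": 0, "ty": 0, "tz": -1.2, "rx": 0, "ry": 0, "rz": 0, "jaw": -1}, {"tx": 0, "ty": 0, "tz": -1.2, "rx": 0, "ry": 0, "rz": 0, "jaw": -1}])

```text
time_s: 16.25
position: [0.504, -0.0275, 0.0553]
tool_rot: [[0.955, 0.297, 0.002], [0.297, -0.955, 0.003], [0.003, -0.003, -1.0]]
ft_force: [-0.4, 0.2, -0.7]
grip_width: 0.0104
```

Call:
apply_moves(plan=[{"tx": 0, "ty": 0, "tz": -0.4, "rx": 0, "ry": 0, "rz": 0, "jaw": -1}, {"tx": 0, "ty": 0, "tz": -0.8, "rx": 0, "ry": 0, "rz": 0, "jaw": -1}, {"tx": 0, "ty": 0, "tz": -0.8, "rx": 0, "ry": 0, "rz": 0, "jaw": -1}])

```text
time_s: 16.55
position: [0.504, -0.0276, 0.0546]
tool_rot: [[0.955, 0.297, 0.002], [0.297, -0.955, 0.003], [0.003, -0.002, -1.0]]
ft_force: [-0.7, -0.6, 0.8]
grip_width: 0.0103
```

Call:
apply_moves(plan=[{"tx": 0, "ty": 0, "tz": -0.5, "rx": 0, "ry": 0, "rz": 0, "jaw": -1}, {"tx": 0, "ty": 0, "tz": -0.5, "rx": 0, "ry": 0, "rz": 0, "jaw": -1}])

```text
time_s: 16.75
position: [0.5042, -0.0276, 0.0543]
tool_rot: [[0.955, 0.297, 0.003], [0.297, -0.955, 0.003], [0.004, -0.002, -1.0]]
ft_force: [-1.8, 0.0, 3.0]
grip_width: 0.01
```

```bash
python3 - <<'E'
from h import *
o=env.observe();print(o['position'],o['ft_force'],o['wrist_torque'])
E
```

```text
[ 0.50416049 -0.02759777  0.05427129] [-1.82682857  0.0131195   2.96906527] [0.02388545 0.07179114 0.00315483]
```

Call:
apply_moves(plan=[{"tx": 0, "ty": 0, "tz": 0.8, "rx": 0, "ry": 0, "rz": 0, "jaw": -1}, {"tx": 4.8, "ty": 1.5, "tz": 0.9, "rx": 0, "ry": 0, "rz": 0, "jaw": -1}, {"tx": 9.5, "ty": 3, "tz": 0.9, "rx": 0, "ry": 0, "rz": 0, "jaw": -1}, {"tx": 14.3, "ty": 4.5, "tz": 0.9, "rx": 0, "ry": 0, "rz": 0, "jaw": -1}, {"tx": 19.1, "ty": 6, "tz": 0.9, "rx": 0, "ry": 0, "rz": 0, "jaw": -1}, {"tx": 19.1, "ty": 6, "tz": 0.9, "rx": 0, "ry": 0, "rz": 0, "jaw": -1}])

```text
time_s: 17.35
position: [0.5239, -0.0214, 0.055]
tool_rot: [[0.955, 0.297, 0.003], [0.297, -0.955, 0.003], [0.004, -0.002, -1.0]]
ft_force: [1.1, 0.7, -0.6]
grip_width: 0.0101
```

```bash
python3 - <<'E'
from h import *
o=env.observe();print(o['time_s'],o['position'],o['ft_force'],o['wrist_torque'],o['tool_rot'].round(4).tolist())
for n in('wrist','side'): snap(n,n+'20')
o=env.observe();print(o['time_s'],o['position'],o['ft_force'],o['wrist_torque'])
cv2.imwrite('pics/z29.png',cv2.resize(cv2.imread('pics/wrist20.png')[60:260,220:420],(600,600),interpolation=cv2.INTER_CUBIC))
cv2.imwrite('pics/z30.png',cv2.resize(cv2.imread('pics/side20.png')[165:205,325:365],(600,600),interpolation=cv2.INTER_CUBIC))
E
```

```text
17.35 [ 0.52389976 -0.02142401  0.0550309 ] [ 1.05446777  0.66657925 -0.6481489 ] [-0.01058477  0.01255984 -0.01091623] [[0.9549, 0.297, 0.0031], [0.297, -0.9549, 0.0031], [0.0038, -0.0021, -1.0]]
17.45 [ 0.52321869 -0.02151392  0.05500924] [ 0.11085137  0.30475381 -0.18995339] [-0.00402931  0.02065697  0.0063583 ]
```

View pics/z29.png

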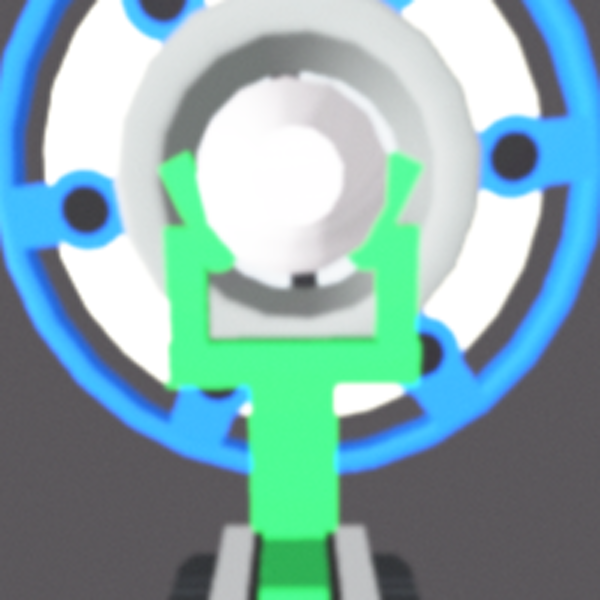

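View pics/z30.png

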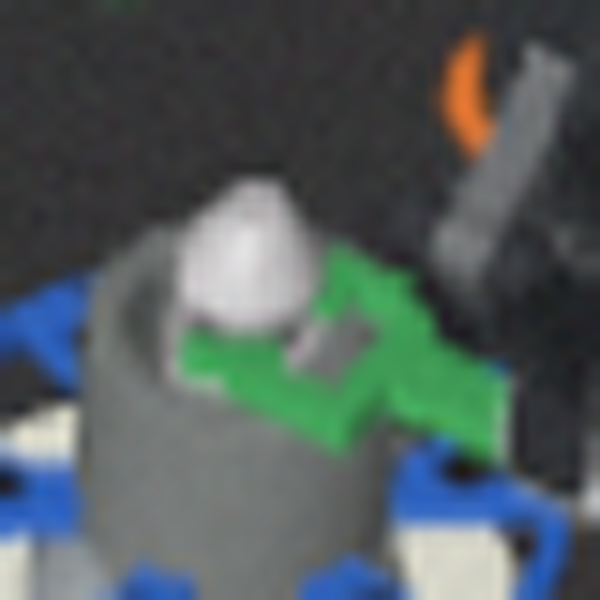

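Call:
apply_moves(plan=[{"tx": 1, "ty": 0.3, "tz": 0, "rx": 0, "ry": 0, "rz": 0, "jaw": -1}, {"tx": 2, "ty": 0.6, "tz": 0, "rx": 0, "ry": 0, "rz": 0, "jaw": -1}, {"tx": 3, "ty": 0.9, "tz": 0, "rx": 0, "ry": 0, "rz": 0, "jaw": -1}])

```text
time_s: 17.75
position: [0.5262, -0.0206, 0.055]
tool_rot: [[0.955, 0.297, 0.002], [0.297, -0.955, 0.003], [0.003, -0.002, -1.0]]
ft_force: [-0.5, -0.3, -0.6]
grip_width: 0.0105
```

Call:
apply_moves(plan=[{"tx": 1, "ty": 0.3, "tz": 0, "rx": 0, "ry": 0, "rz": 0, "jaw": -1}, {"tx": 1, "ty": 0.3, "tz": 0, "rx": 0, "ry": 0, "rz": 0, "jaw": -1}])

```text
time_s: 17.95
position: [0.5273, -0.0204, 0.055]
tool_rot: [[0.955, 0.297, 0.002], [0.297, -0.955, 0.003], [0.003, -0.002, -1.0]]
ft_force: [-1.2, -0.8, -0.7]
grip_width: 0.0102
```

Call:
apply_moves(plan=[{"tx": 1, "ty": 0.3, "tz": 0, "rx": 0, "ry": 0, "rz": 0, "jaw": -1}, {"tx": 1, "ty": 0.3, "tz": 0, "rx": 0, "ry": 0, "rz": 0, "jaw": -1}])

```text
time_s: 18.15
position: [0.5281, -0.0202, 0.0549]
tool_rot: [[0.955, 0.297, 0.002], [0.297, -0.955, 0.003], [0.003, -0.002, -1.0]]
ft_force: [-1.5, -0.9, -0.6]
grip_width: 0.0103
```

Call:
apply_moves(plan=[{"tx": 1, "ty": 0.3, "tz": 0, "rx": 0, "ry": 0, "rz": 0, "jaw": -1}, {"tx": 1, "ty": 0.3, "tz": 0, "rx": 0, "ry": 0, "rz": 0, "jaw": -1}])

```text
time_s: 18.35
position: [0.529, -0.0199, 0.0549]
tool_rot: [[0.955, 0.297, 0.001], [0.297, -0.955, 0.003], [0.002, -0.002, -1.0]]
ft_force: [-2.2, -2.1, -0.3]
grip_width: 0.0099
```

Call:
apply_moves(plan=[{"tx": 1.1, "ty": 0.1, "tz": 0, "rx": 0, "ry": 0, "rz": 0, "jaw": -1}, {"tx": 1.1, "ty": 0.1, "tz": 0, "rx": 0, "ry": 0, "rz": 0, "jaw": -1}])

```text
time_s: 18.55
position: [0.5301, -0.0197, 0.0549]
tool_rot: [[0.955, 0.297, 0.001], [0.297, -0.955, 0.003], [0.002, -0.003, -1.0]]
ft_force: [-2.3, -1.6, 1.0]
grip_width: 0.0099
```

Call:
apply_moves(plan=[{"tx": 1, "ty": 0.2, "tz": 0, "rx": 0, "ry": 0, "rz": 0, "jaw": -1}, {"tx": 1, "ty": 0.2, "tz": 0, "rx": 0, "ry": 0, "rz": 0, "jaw": -1}])

```text
time_s: 18.75
position: [0.5313, -0.0195, 0.0549]
tool_rot: [[0.955, 0.297, 0.002], [0.297, -0.955, 0.003], [0.002, -0.003, -1.0]]
ft_force: [-1.0, -0.6, -0.3]
grip_width: 0.0107
```

Call:
apply_moves(plan=[{"tx": 1, "ty": 0.3, "tz": 0, "rx": 0, "ry": 0, "rz": 0, "jaw": -1}, {"tx": 1, "ty": 0.3, "tz": 0, "rx": 0, "ry": 0, "rz": 0, "jaw": -1}])

```text
time_s: 18.95
position: [0.5326, -0.019, 0.0549]
tool_rot: [[0.955, 0.297, 0.002], [0.297, -0.955, 0.003], [0.003, -0.002, -1.0]]
ft_force: [-0.9, 0.2, -0.4]
grip_width: 0.0098
```

Call:
apply_moves(plan=[{"tx": 1, "ty": 0.3, "tz": 0, "rx": 0, "ry": 0, "rz": 0, "jaw": -1}, {"tx": 1, "ty": 0.3, "tz": 0, "rx": 0, "ry": 0, "rz": 0, "jaw": -1}])

```text
time_s: 19.15
position: [0.5341, -0.0186, 0.0549]
tool_rot: [[0.955, 0.297, 0.003], [0.297, -0.955, 0.003], [0.004, -0.002, -1.0]]
ft_force: [1.3, -0.3, -1.2]
grip_width: 0.01
```

```bash
python3 - <<'E'
from h import *
o=env.observe();print(o['time_s'],o['position'],o['ft_force'],o['wrist_torque'],o['tool_rot'].round(4).tolist())
for n in('wrist','side'): snap(n,n+'21')
o=env.observe();print(o['time_s'],o['position'],o['ft_force'],o['wrist_torque'])
cv2.imwrite('pics/z31.png',cv2.resize(cv2.imread('pics/wrist21.png')[60:260,220:420],(600,600),interpolation=cv2.INTER_CUBIC))
cv2.imwrite('pics/z32.png',cv2.resize(cv2.imread('pics/side21.png')[165:205,325:365],(600,600),interpolation=cv2.INTER_CUBIC))
E
```

```text
19.15 [ 0.53409154 -0.01863444  0.05492797] [ 1.26869581 -0.25640619 -1.17399483] [-0.01221744  0.03316231  0.01929007] [[0.9549, 0.2968, 0.003], [0.2968, -0.9549, 0.0034], [0.0039, -0.0024, -1.0]]
19.25 [ 0.53410164 -0.01864472  0.05494289] [ 0.86970813  0.39444317 -1.72000012] [ 0.04341929 -0.10942889 -0.0080003 ]
```

View pics/z31.png

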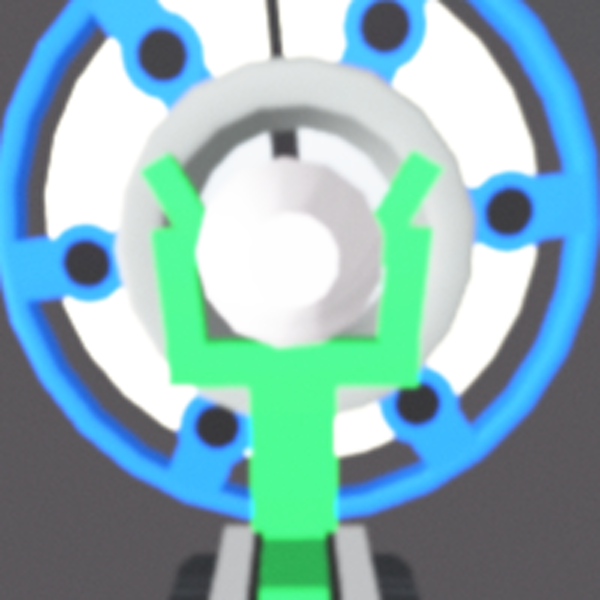

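View pics/z32.png

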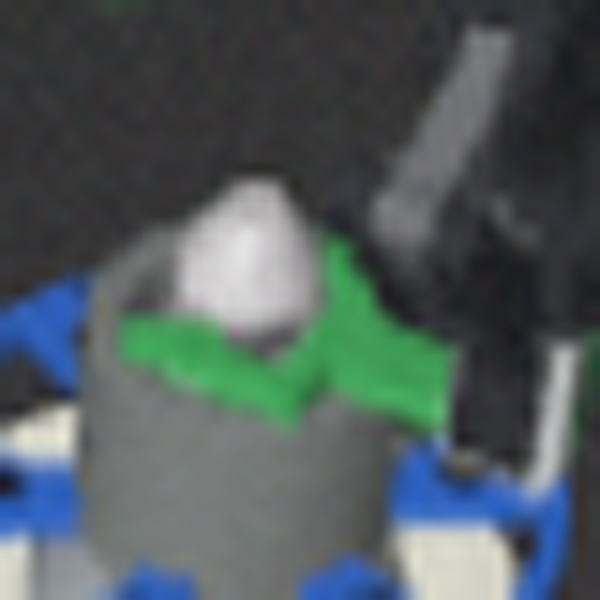

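Call:
apply_moves(plan=[{"tx": 0.8, "ty": 0.2, "tz": 0, "rx": 0, "ry": 0, "rz": 0, "jaw": -1}, {"tx": 0.8, "ty": 0.2, "tz": 0, "rx": 0, "ry": 0, "rz": 0, "jaw": -1}])

```text
time_s: 19.45
position: [0.5351, -0.0184, 0.055]
tool_rot: [[0.955, 0.297, 0.004], [0.297, -0.955, 0.003], [0.004, -0.002, -1.0]]
ft_force: [0.1, 0.6, -1.2]
grip_width: 0.0101
```

Call:
apply_moves(plan=[{"tx": 0.7, "ty": 0.2, "tz": 0, "rx": 0, "ry": 0, "rz": 0, "jaw": -1}, {"tx": 0.7, "ty": 0.2, "tz": 0, "rx": 0, "ry": 0, "rz": 0, "jaw": -1}])

```text
time_s: 19.65
position: [0.536, -0.0182, 0.055]
tool_rot: [[0.955, 0.297, 0.004], [0.297, -0.955, 0.003], [0.005, -0.002, -1.0]]
ft_force: [0.5, 0.3, -1.2]
grip_width: 0.0102
```

Call:
apply_moves(plan=[{"tx": 0.6, "ty": 0.2, "tz": 0, "rx": 0, "ry": 0, "rz": 0, "jaw": -1}, {"tx": 0.6, "ty": 0.2, "tz": 0, "rx": 0, "ry": 0, "rz": 0, "jaw": -1}])

```text
time_s: 19.85
position: [0.5368, -0.0179, 0.0551]
tool_rot: [[0.955, 0.297, 0.004], [0.297, -0.955, 0.004], [0.005, -0.002, -1.0]]
ft_force: [-0.1, 0.8, -0.6]
grip_width: 0.0103
```

Call:
apply_moves(plan=[{"tx": 0.6, "ty": 0.2, "tz": 0, "rx": 0, "ry": 0, "rz": 0, "jaw": -1}, {"tx": 0.6, "ty": 0.2, "tz": 0, "rx": 0, "ry": 0, "rz": 0, "jaw": -1}])

```text
time_s: 20.05
position: [0.5376, -0.0177, 0.0551]
tool_rot: [[0.955, 0.297, 0.005], [0.297, -0.955, 0.004], [0.005, -0.002, -1.0]]
ft_force: [0.1, 0.6, -1.2]
grip_width: 0.0104
```

```bash
python3 - <<'E'
from h import *
for n in('wrist','side'): snap(n,n+'22')
o=env.observe();print(o['time_s'],o['position'],o['ft_force'],o['wrist_torque'])
cv2.imwrite('pics/z33.png',cv2.resize(cv2.imread('pics/wrist22.png')[60:260,220:420],(600,600),interpolation=cv2.INTER_CUBIC))
cv2.imwrite('pics/z34.png',cv2.resize(cv2.imread('pics/side22.png')[165:205,325:365],(600,600),interpolation=cv2.INTER_CUBIC))
E
```

```text
20.15 [ 0.53756505 -0.01772454  0.05509949] [ 0.87214756  0.6365884  -0.88566395] [ 0.05263731 -0.12110982  0.03247182]
```

View pics/z33.png

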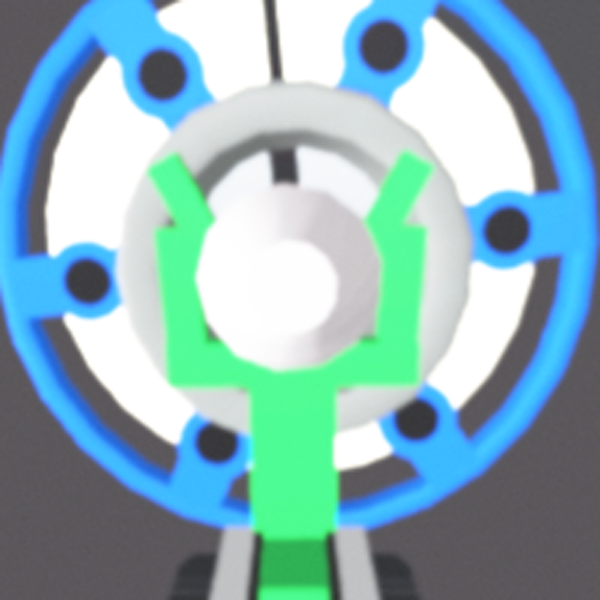

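Call:
apply_moves(plan=[{"tx": 0.5, "ty": 0.15, "tz": 0, "rx": 0, "ry": 0, "rz": 0, "jaw": -1}, {"tx": 0.5, "ty": 0.15, "tz": 0, "rx": 0, "ry": 0, "rz": 0, "jaw": -1}])

```text
time_s: 20.35
position: [0.5381, -0.0175, 0.0551]
tool_rot: [[0.955, 0.297, 0.005], [0.297, -0.955, 0.004], [0.006, -0.002, -1.0]]
ft_force: [1.2, -0.2, -0.5]
grip_width: 0.0101
```

Call:
apply_moves(plan=[{"tx": 0.5, "ty": 0.15, "tz": 0, "rx": 0, "ry": 0, "rz": 0, "jaw": -1}, {"tx": 0.5, "ty": 0.15, "tz": 0, "rx": 0, "ry": 0, "rz": 0, "jaw": -1}])

```text
time_s: 20.55
position: [0.5383, -0.0175, 0.0551]
tool_rot: [[0.955, 0.297, 0.004], [0.297, -0.955, 0.003], [0.005, -0.002, -1.0]]
ft_force: [-2.4, -0.4, 0.8]
grip_width: 0.0098
```

Call:
apply_moves(plan=[{"tx": 0.4, "ty": 0.12, "tz": 0, "rx": 0, "ry": 0, "rz": 0, "jaw": -1}, {"tx": 0.4, "ty": 0.12, "tz": 0, "rx": 0, "ry": 0, "rz": 0, "jaw": -1}])

```text
time_s: 20.75
position: [0.5383, -0.0174, 0.055]
tool_rot: [[0.955, 0.297, 0.003], [0.297, -0.955, 0.003], [0.004, -0.002, -1.0]]
ft_force: [-3.5, -1.4, 1.0]
grip_width: 0.0102
```

Call:
apply_moves(plan=[{"tx": 0, "ty": 0, "tz": 0, "rx": 0, "ry": 0, "rz": 0, "jaw": -0.3}, {"tx": 0, "ty": 0, "tz": 0, "rx": 0, "ry": 0, "rz": 0, "jaw": -0.3}, {"tx": 0, "ty": 0, "tz": 0, "rx": 0, "ry": 0, "rz": 0, "jaw": -0.3}])

```text
time_s: 21.05
position: [0.5386, -0.0174, 0.0551]
tool_rot: [[0.955, 0.297, 0.004], [0.297, -0.955, 0.003], [0.004, -0.002, -1.0]]
ft_force: [0.7, -0.7, -0.3]
grip_width: 0.0301
```

```bash
python3 - <<'E'
from h import *
for n in('wrist','side'): snap(n,n+'23')
o=env.observe();print(o['time_s'],o['position'],o['ft_force'],o['wrist_torque'],o['grip_width'])
cv2.imwrite('pics/z35.png',cv2.resize(cv2.imread('pics/wrist23.png')[60:310,200:440],(576,600),interpolation=cv2.INTER_CUBIC))
cv2.imwrite('pics/z36.png',cv2.resize(cv2.imread('pics/side23.png')[165:205,325:365],(600,600),interpolation=cv2.INTER_CUBIC))
E
```

```text
21.15 [ 0.53846789 -0.01736709  0.05502436] [ 0.96314006  0.61730805 -0.07201442] [-0.01882439 -0.01744661 -0.00928282] 0.030249723427939832
```

View pics/z35.png

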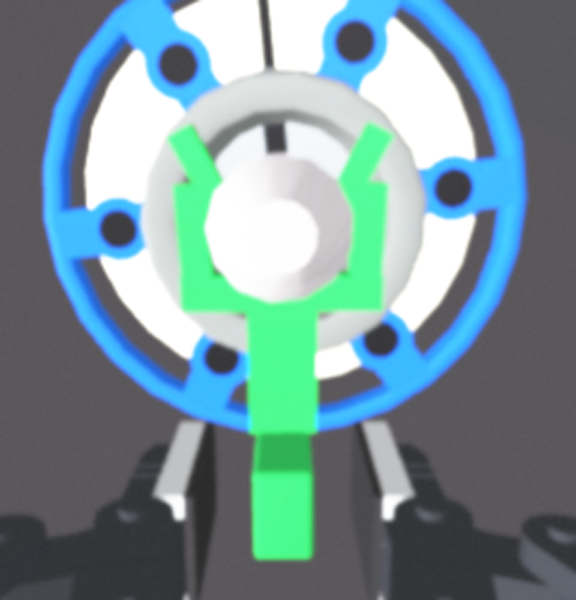

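View pics/z36.png

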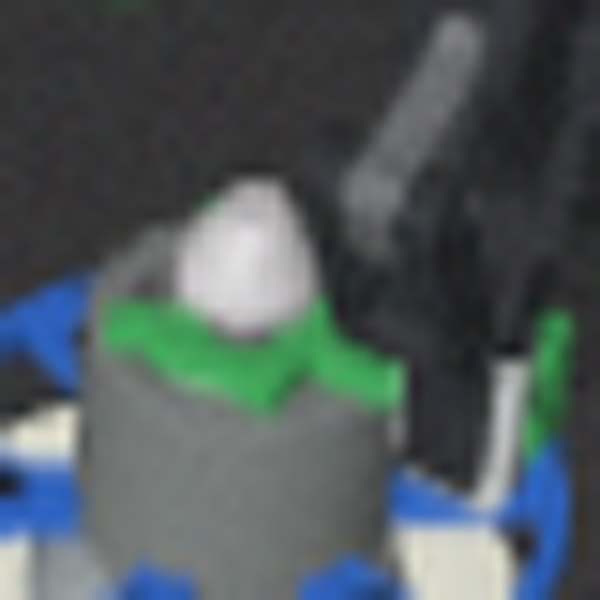

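Call:
apply_moves(plan=[{"tx": 0, "ty": 0, "tz": 10, "rx": 0, "ry": 0, "rz": 0, "jaw": -0.3}, {"tx": 0, "ty": 0, "tz": 30, "rx": 0, "ry": 0, "rz": 0, "jaw": -0.3}, {"tx": 0, "ty": 0, "tz": 60, "rx": 0, "ry": 0, "rz": 0, "jaw": -0.3}, {"tx": -5, "ty": -2, "tz": 100, "rx": 0, "ry": 0, "rz": 0, "jaw": -0.3}, {"tx": -12, "ty": -4, "tz": 100, "rx": 0, "ry": 0, "rz": 0, "jaw": -0.3}, {"tx": -12, "ty": -4, "tz": 100, "rx": 0, "ry": 0, "rz": 0, "jaw": -0.3}, {"tx": -12, "ty": -4, "tz": 100, "rx": 0, "ry": 0, "rz": 0, "jaw": -0.3}])

```text
time_s: 21.85
position: [0.5261, -0.0213, 0.1546]
tool_rot: [[0.955, 0.297, 0.002], [0.297, -0.955, 0.004], [0.003, -0.003, -1.0]]
ft_force: [-0.0, -0.2, 0.2]
grip_width: 0.0297
```

```bash
python3 - <<'E'
from h import *
for n in('wrist','side','top'): snap(n,n+'24')
o=env.observe();print(o['time_s'],o['position'],o['ft_force'],o['grip_width'])
cv2.imwrite('pics/z37.png',cv2.resize(cv2.imread('pics/wrist24.png')[40:240,220:420],(600,600),interpolation=cv2.INTER_CUBIC))
cv2.imwrite('pics/z38.png',cv2.resize(cv2.imread('pics/side24.png')[155:225,310:380],(600,600),interpolation=cv2.INTER_CUBIC))
E
```

```text
22.0 [ 0.52630937 -0.02127199  0.15421768] [0.79256381 0.93234924 0.15622975] 0.03023691826816437
```

View pics/z37.png

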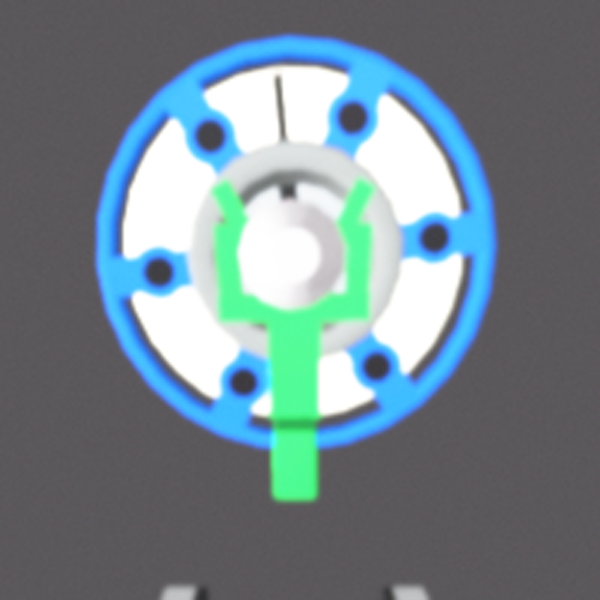

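View pics/z38.png

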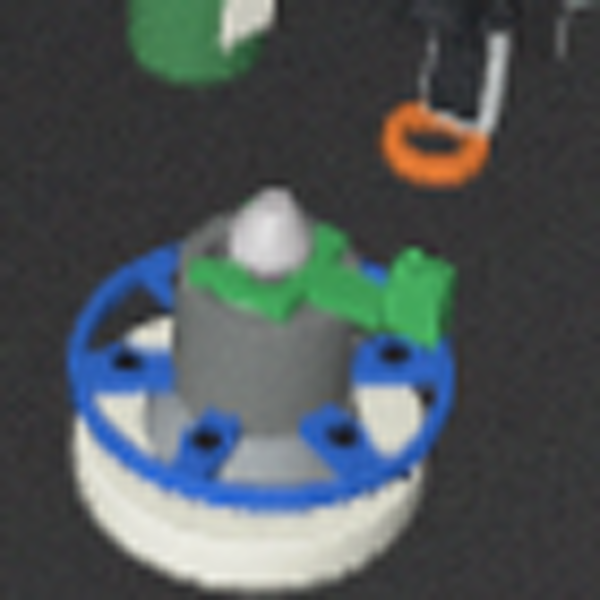

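View pics/side24.png

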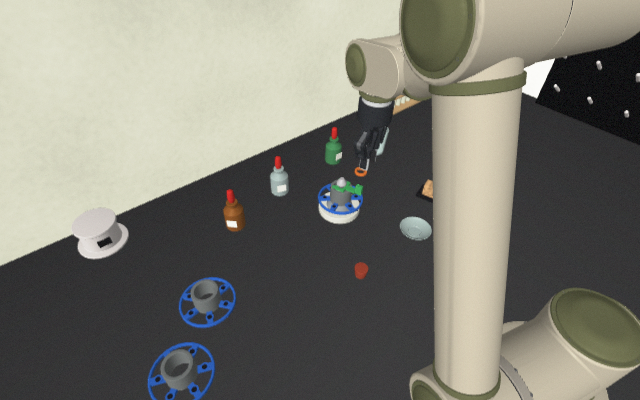

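```bash
python3 - <<'E'
from m import *
w=load('wrist24');q=lambda u,v:(220+(u-1)/3,40+(v-1)/3);X=np.array([.955,.297,0]);Y=np.array([.297,-.955,0])
S=onz(w,q(294,255),.102);t=onz(w,q(295,255),.114)
print('head',S,'tip',t)
for n,uv,z,x in(('tab rear',(295,499),.1128,-61),('tab front',(295,430),.1128,-43),('outer bb corner L',(221,319),.0933,None),('R',(369,318),.0933,None),('jawtip L',(218,185),.0933,None),('jawtip R',(368,185),.0933,None)):
    P=onz(w,uv and q(*uv),z)-t; print(n,(P@X*1e3).round(2),(P@Y*1e3).round(2),x)
# before pushing compare: same features rel origin in wrist18
w=load('wrist18');T=np.array([.49463,-.03091,.06154]);p=lambda u,v:(220+(u-.7)/2.4,20+(v-.7)/2.4)
for uv in((132,407),(336,405)): 
    P=onz(w,p(*uv),.1001)-T; print('pre corner',P@X*1e3-52.5,P@Y*1e3)
E
```

```text
head [ 0.58713139 -0.00182019  0.102     ] tip [ 0.58721981 -0.00208006  0.114     ]
tab rear -60.53 0.02 -61
tab front -42.51 0.01 -43
outer bb corner L -16.42 -19.67 None
R -16.15 19.58 None
jawtip L 17.25 -19.71 None
jawtip R 17.24 18.58 None
pre corner -18.180861767723343 -20.670858260050338
pre corner -17.76128751685374 19.84559145554901
```

```bash
python3 - <<'E'
from h import *
print(env.close_job(), env.observe()['time_s'])
E
```

```text
the job is handed in; nothing more can be done
the job is handed in; nothing more can be done
```

The carousel is on the stand and the clip is snapped round the neck. I handed the job in at about 22 s of robot time. No verdict was reported, so the results below are my own checks.

**Carousel:** I used the one nearest the base. It was lowered in small steps until the stand took its weight at the expected height, then released. The measured hub centre was within about 2 mm of the stand's centre.

**Clip:** I took the smaller clip by its tab and found the hub's top by a light touch of about 3 N. I then raised it slightly and pushed it in about 1 mm steps.
- The push reached about 3 N and fell away as the jaws snapped.
- The clip then stopped dead, the force rose to about 4 N, and I let go.

**Last pictures, gripper clear:**
- The clip lies flat under the head with both jaws in evenly.
- The tab's position puts the clip's origin about 0.5 mm from the spindle axis; the allowance is 1.5 mm and the calibration is good to about 2 mm.
- The bystanders I could see in the side picture look unmoved. The beaker was partly hidden, and I did not measure any of them.

**What disagreed:**
- The fingertips turned out to be about 35–45 mm short of the reported TCP, contrary to the description. The first close therefore shut above the hub without touching anything; I worked out the offset from the pictures and used it afterwards.
- One height check gave 71 mm for the jaw tip because I had matched the wrong jaw. Redone, it gave 45 mm, as expected.
- Triangulating the ring from two wrist-camera views gave 36–39 mm where about 46 mm was expected. I relied on the 45 mm reading and on touch.

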